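# Trip the hidden catch of the crucible drawer

## Task

The grey drawer unit is held shut by a hidden spring catch. Take the screwdriver from its wooden rack, push the blade straight down through the small brass-ringed hole in the unit's top and press the catch gently, never forcing it against its stop, keeping it down until the tray has slid all the way out. Then hang the screwdriver back in its rack, upright with the handle resting on the wood, and leave the weight, the vial and the tin where they stand.

Things in the scene. Friction and masses are not known exactly. Their poses are not given: they have to be found in the camera images.
- unit: Drawer unit fixed to the table, grey steel case 190 (x) x 100 (y) x 85 mm high, its top 4 mm thick; origin at the centre of its underside, on the table. Its -x side is the aluminium front of the tray. The access hole lies in the top at x +65 mm, y 0. More than 18 N between the screwdriver and any part of the unit, catch included, counts as forced.
- unit_hole (a point): Centre of the round access hole, 11 mm across, brass-ringed, level with the top face (85 mm up). Straight below it: the catch, a springy plunger with a flat 28 mm pad. Pad depth differs each time, 20 to 44 mm below the top face. It yields from 3 N, frees the tray after 6 mm of travel (at 5 to 8 N) and meets a rigid stop after 12 mm (at about 8 N).
- tray (a joint): How far the tray has slid out, towards the unit's -x, in m: 0 shut, 0.055 out at its stop. A damped ejector spring drives it out by itself in about 2 s while the catch is kept down, and it stays out. If the catch is let up too early a safety tooth stops the tray at about 0.02; pressing again frees it.
- tool_rack: Wooden tool rack fixed to the table, 80 x 70 mm and 115 mm high: a foot, two cheeks and an 18 mm thick top board with one square hole 10 x 10 mm through it in the middle, edges along the rack's x and y; origin at the centre of its underside on the table. Below the top board it is open down to the foot (10 mm thick).
- rack_hole (a point): Centre of the square hole at the upper face of the rack, 115 mm above the table.
- screwdriver_grip (a point): Screwdriver, 200 mm, 60 g, hanging tip down in the rack. Wooden handle 95 mm long, 14 mm wide along the point's x, 18 mm along its z; below it a square steel shank 6 x 6 x 100 mm. The point is on the axis, 30 mm below the handle's top end and 65 mm above its shoulder (handle's underside, which rests on the rack). Its y axis points from tip to handle end (up).
- screwdriver_tip (a point): Tip of the screwdriver's blade, on its axis, 170 mm from screwdriver_grip, 105 mm below the handle's shoulder; same axes.
- weight_mid (a point): Metal calibration weight 28 mm in diameter, 38 mm high, standing on the front part of the unit's top, not to be disturbed; the point is half-way up.
- vial_mid (a point): Glass sample vial with a red cap, 27 mm in diameter, 70 mm high, standing behind the rack, not to be disturbed; the point is half-way up.
- tin_mid (a point): White round lidded tin 64 mm in diameter, 30 mm high, standing behind the unit, not to be disturbed; the point is half-way up.
Mind the look-alikes: they are no part of the job. Of the things that look like the part that bears screwdriver_grip, the middle-sized one is meant.

How it is judged:
By the outcome, as a careful person would: the job done as asked, in the order asked, and still so for the second after the job is handed in, with the robot touching nothing.
It also fails if it takes over 56 s, if anything falls off the work surface, if the arm or the gripper's body presses on something with over 40 N, if the wrist force passes 120 N, or if a joint passes its speed limit or range.

## Robot

A 6-joint arm with a two-finger parallel gripper is mounted at the origin on a cart in front of the work surface, level with it; the furniture and walls round the work are solid. World frame = base frame: x ahead of the robot, y to its left, z up, the work surface at z = 0. Lengths are in mm, angles in rad, forces in N, time in s.
With the tool pointing down it reaches from about 400 to 825 mm from the base axis. Payload 7 kg.
Tool frame: the origin (TCP) lies on the centre line of the jaws, within the pads' length; the fingertips stand finger_overhang ahead of it and the grasp point (between the pads) lies 11 mm behind it (finger_overhang is the distance from the TCP to the fingertips, in mm); x points along the fingers, z is the direction in which the jaws open and shut, and the axes are right-handed (so a half turn about x gives the same grasp; the last joint's range is limited). The gripper opens to 88 mm and grips with 3 to 60 N. Pads are 19 mm wide; open, the fingers measure 130 mm over their backs; the gripper's body (78 mm by 193 mm) begins 47 mm behind the grasp point.
Start: joints at [-0.886, 0.359, 0.012, 0, -1.224, -0.288], TCP at [260.839, -622.542, 234.561] pointing down, gripper open.
Joint ranges: [-3.07, 3.07], [-1.43, 2.12], [-1.02, 1.25], [-3.03, 1.67], [-3.05, -0], [-3.03, 3.03]. Speed limits (rad/s): [2.39, 2.39, 3.01, 3.14, 3.14, 3.14].

## Interface

Orientations are given as a 3x3 rotation matrix whose columns are the frame's x, y, z axes.
In Python, from station import read_state, read_camera, finish_job, finger_overhang gives the robot as it stands.
- The arm moves only by the tool jog_arm, never from a script. Its argument "commands" is a list of rows, each a list of 7 numbers: the opening, from 0 (shut) to 1 (fully open), then the shift along the world's x, y, z scaled (see below), then the turn, a rotation vector about the world's x, y, z scaled (see below). In form: [[jaw, tx, ty, tz, wx, wy, wz], ...]. A call has 1 to 5 rows; each row shifts and turns the commanded pose from where the row before left it; what a row does not reach is not made up. The controller multiplies each number of a shift by 0.03 m and each number of a turn by 4 degrees. A row lasts 1/12 s, in which the tool goes at most 41.7 mm and 7.16 degrees, less where a joint would pass 70% of its speed; a pose out of reach is approached as far as the arm can. A call with a number of a shift or a turn outside -1 to 1 is refused whole. A call with a gripper value outside its range is refused whole. The fingers move at their own pace and stop on an object; the grip force is fixed at half the most. Time passes only in rows, so rows that do not move let the fingers close. It gives the time, the measured TCP pose, the force and the opening at its end, in the units of the state.
- read_state(): the state, without advancing time (a new reading comes with each control period).
- read_camera(name): name is "side" or "top" or "wrist"; returns a dict with "color" (420x560x3 uint8, red, green, blue), "fx", "fy", "cx", "cy" (pixels), "rvec" (rotation vector, rad) and "tvec" (3), from world to camera coordinates, as OpenCV has them; the wrist camera has in their place "mount" (4x4, takes a point from camera to tool coordinates, whose origin is the TCP and whose axes are the tool frame's). Camera axes: x right, y down, z forward; pixel columns grow to the right and rows downward; lengths in mm; the calibration is good to about 2 mm. The wrist camera is an equidistant fisheye: a pixel r from the principal point sees the ray r / f radians off the axis. A picture is of the moment at which its call begins: read the wrist's pose just before it. There is no depth.
- finish_job(): hands the job in, once; it reports no verdict.
The state is a dict: "time_s": time; "joint_positions": joint angles; "joint_velocities": joint speeds; "tau": joint torques, N m; "tcp_pos": TCP position; "ee_rot": TCP orientation; "wrist_force": force on the tool from outside, world axes, zero at the start; "wrist_torque": the same for the moment, N m; "finger_gap": opening from 0.0 (shut) to 1.0 (fully open).
Only numpy, scipy, OpenCV 4.12 (cv2) and the standard library are available. Lean on these libraries where they do the work, as an engineer would, in place of code of your own. Each camera call takes 0.05 s, during which the arm holds its last target. There are 200 camera calls.

## Working session

There is one attempt and no reset: what is moved stays moved. The work goes in short steps, Python scripts to look and compute and a tool call to move; the robot and the scene stay as the last step left them, time stands still between calls to the robot, and variables do not carry over. Pictures are saved under pics/ and viewed, about 8 in all and at most 12, crops included, and the job is handed in when it is done.

Besides the shell and the picture viewer there is one more tool, called after "Request:" by a JSON object that holds its "name" and its "arguments", one argument or row to a line. jog_arm: Moves the arm, as the interface text tells. Shifts and turns lie within -1 to 1; 1 stands for 0.03 m of shift or 4 degrees of turn. Its arguments: {"type":"object","properties":{"commands":{"type":"array"}},"required":["commands"]}

```bash
mkdir -p pics; ls; cat > h.py <<'E'
import numpy as np, cv2
from station import read_state, read_camera, finger_overhang
def ray(c,u,v):
    R=cv2.Rodrigues(np.array(c['rvec'],float))[0]; t=np.array(c['tvec'],float).ravel()
    d=R.T@np.array([(u-c['cx'])/c['fx'],(v-c['cy'])/c['fy'],1.]); return -R.T@t, d/np.linalg.norm(d)
def onz(c,u,v,z):
    o,d=ray(c,u,v); return o+d*(z-o[2])/d[2]
def wray(c,s,u,v):
    M=np.array(c['mount'],float); x,y=(u-c['cx'])/c['fx'],(v-c['cy'])/c['fy']; r=np.hypot(x,y)+1e-12
    dc=np.array([np.sin(r)*x/r,np.sin(r)*y/r,np.cos(r)]); R=np.array(s['ee_rot'])
    return np.array(s['tcp_pos'])+R@M[:3,3], R@M[:3,:3]@dc
def wonz(c,s,u,v,z):
    o,d=wray(c,s,u,v); return o+d*(z-o[2])/d[2]
def tri(o1,d1,o2,d2):
    A=np.stack([d1,-d2],1); k=np.linalg.lstsq(A,o2-o1,rcond=None)[0]
    p,q=o1+k[0]*d1,o2+k[1]*d2; return (p+q)/2,np.linalg.norm(p-q)
def proj(c,p):
    R=cv2.Rodrigues(np.array(c['rvec'],float))[0]; q=R@np.array(p,float)+np.array(c['tvec'],float).ravel()
    return c['cx']+c['fx']*q[0]/q[2], c['cy']+c['fy']*q[1]/q[2]
def save(n,im,f=1): cv2.imwrite('pics/'+n+'.png',cv2.resize(im[...,::-1],None,fx=f,fy=f,interpolation=cv2.INTER_CUBIC))
E
python3 - <<'E'
from h import *
import pickle
s=read_state(); print(s, finger_overhang)
C={n:read_camera(n) for n in('side','top','wrist')}
pickle.dump(C,open('c0.pkl','wb'))
for n in C: save(n+'0',C[n]['color']); print(n,{k:np.round(v,3).tolist() for k,v in C[n].items() if k!='color'})
for n in('side','top'): print(n,ray(C[n],280,210))
E
```

```text
pics
{'time_s': 0.0, 'joint_positions': array([-8.85873133e-01,  3.59399031e-01,  1.10684869e-02, -3.66812537e-04,
       -1.22409513e+00, -2.88075028e-01]), 'joint_velocities': array([ 2.52554030e-04,  8.38393159e-05, -1.20726251e-03, -1.06216934e-03,
        5.89821789e-04, -2.71389379e-04]), 'tau': array([-8.38932792e-04, -5.82712269e+01,  2.93046820e+01,  6.99698254e+00,
        6.74390380e-03, -1.74622232e-04]), 'tcp_pos': array([ 260.68032259, -622.11885016,  233.61600753]), 'ee_rot': array([[-7.63550314e-04, -9.22332026e-01, -3.86397530e-01],
       [ 1.48010071e-03, -3.86398262e-01,  9.22330848e-01],
       [-9.99998613e-01,  1.32338751e-04,  1.66017880e-03]]), 'wrist_force': array([-0.28469158, -0.38199062,  0.34937283]), 'wrist_torque': array([ 0.01724664,  0.04931956, -0.01133213]), 'finger_gap': 1.0042496600063944} 8.0
side {'fx': 529.577, 'fy': 529.577, 'cx': 281.808, 'cy': 203.874, 'rvec': [2.007, -0.324, 0.178], 'tvec': [-537.627, 317.084, 546.419]}
top {'fx': 415.645, 'fy': 415.645, 'cx': 281.497, 'cy': 207.932, 'rvec': [2.204, -2.193, 0.097], 'tvec': [207.078, 646.679, 927.071]}
wrist {'fx': 325.192, 'fy': 325.192, 'cx': 279.773, 'cy': 207.893, 'mount': [[0.001, -0.268, 0.963, -148.61], [-0.0, -0.963, -0.268, 71.738], [1.0, 0.0, -0.001, 0.568], [0.0, 0.0, 0.0, 1.0]]}
side (array([ 413.83973991, -500.22290656,  516.40335679]), array([ 0.26124025,  0.85304168, -0.45174487]))
top (array([583.38429257, 231.19699675, 962.67665595]), array([ 0.06077633, -0.01836572, -0.99798243]))
```

View pics/side0.png

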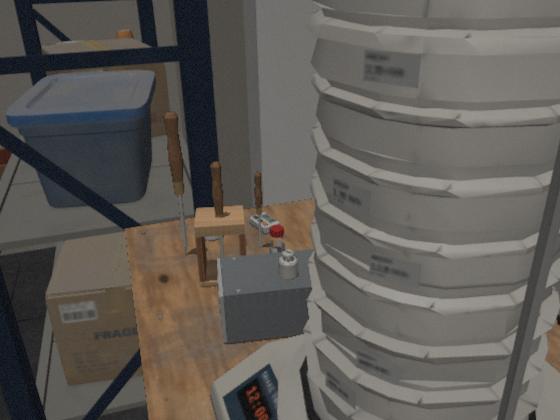

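View pics/top0.png

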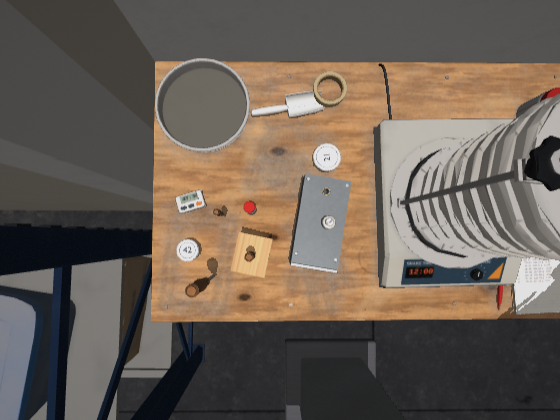

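Side view: three screwdrivers: large (175,150), middle (217,190) in the rack, small (258,190). The top view shows them at (192,288), (249,255) in the rack at (252,253), and (219,211). In the top view the unit is at (320,225), its brass hole at (326,191), the weight at (328,222), the vial at (250,208) and tin 21 at (326,157). I'm choosing the middle one, and will check it with a close crop.

```bash
python3 - <<'E'
from h import *
import pickle
C=pickle.load(open('c0.pkl','rb')); t=C['top'];s=C['side']
for n,u,v,z in [('big',192,288,200),('mid',249,255,210),('small',219,211,100),('vial',250,208,70),('tin',326,157,30),('hole',326.5,191,85),('weight',328,222,123),('rackc',252,253,115),('u1',306,177,85),('u2',350,181,85),('u3',292,264,85),('u4',337,271,85),('edgeL',152,200,0),('edgeT',300,62,0),('edgeB',300,320,0),('machine',380,200,100),('mach2',380,285,60)]:
    print(n,onz(t,u,v,z).round(1))
print('mid handle top tri',tri(*ray(t,249,255),*ray(s,216,164)))
print('big',tri(*ray(t,192,290),*ray(s,172,114)),'small',tri(*ray(t,219,211),*ray(s,258,172)))
a=cv2.resize(t['color'][160:300,170:360],None,fx=4,fy=4,interpolation=cv2.INTER_CUBIC)
save('crop_top',a)
a=s['color'][90:350,130:330]; save('crop_side',a,3 if 0 else 2.3)
E
```

```text
big [487.6 375.6 200. ]
mid [547.8 272.7 210. ]
small [633.1 341.8 100. ]
vial [641.7 279.3  70. ]
tin [761.5 110.   30. ]
hole [677.9 116.3  85. ]
weight [610.7 118.4 123. ]
rackc [547.4 271.9 115. ]
u1 [707.6 160.   85. ]
u2 [699.7  66.   85. ]
u3 [523.4 189.3  85. ]
u4 [509.1  94.6  85. ]
edgeL [663.4 509.1   0. ]
edgeT [995.  167.6   0. ]
edgeB [390.6 166.6   0. ]
machine [658.1   6.  100. ]
mach2 [477.2  -2.4  60. ]
mid handle top tri (array([547.17923237, 273.04288212, 205.91374083]), np.float64(0.8867819750615169))
big (array([494.36588058, 362.43317949, 267.9513909 ]), np.float64(2.907165013516654)) small (array([630.15957739, 334.5080579 , 156.0193917 ]), np.float64(0.579255727751446))
```

View pics/crop_top.png

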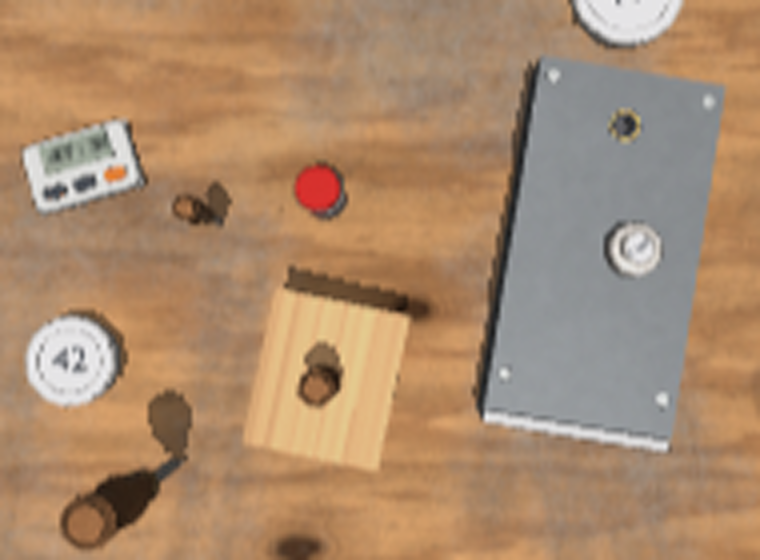

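View pics/crop_side.png

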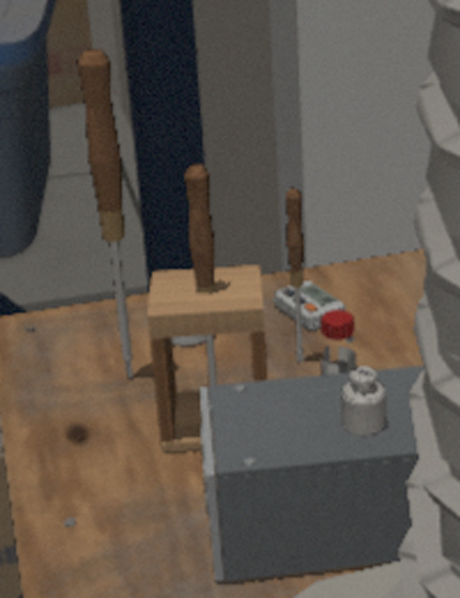

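```bash
python3 - <<'E'
from h import *
import pickle
C=pickle.load(open('c0.pkl','rb')); t=C['top'];s=C['side']
for z in (60,200,350,500): print(z,[onz(t,u,v,z)[:2].round(0).tolist() for u,v in [(392,200),(400,265),(430,283),(470,288),(520,285),(440,120)]])
for u,v in [(312,10),(312,150),(310,240),(310,330)]:
  o,d=ray(s,u,v); print(u,v,[(o+d*(y-o[1])/d[1]).round(0).tolist() for y in(-200,-100,-50,0)])
print('rack',[onz(t,170+u/4,160+v/4,115)[:2].round(1).tolist() for u,v in [(278,290),(412,317),(378,470),(245,445)]])
print('unit',[onz(t,170+u/4,160+v/4,85)[:2].round(1).tolist() for u,v in [(540,58),(725,85),(670,440),(487,412)]], onz(t,170+626/4,160+125/4,85))
w=C['wrist']; save('w',w['color'])
E
```

```text
60 [[662.0, -31.0], [520.0, -47.0], [482.0, -111.0], [471.0, -199.0], [478.0, -309.0], [841.0, -141.0]]
200 [[650.0, 10.0], [530.0, -3.0], [497.0, -58.0], [488.0, -132.0], [494.0, -225.0], [801.0, -83.0]]
350 [[637.0, 53.0], [541.0, 43.0], [514.0, -1.0], [507.0, -61.0], [512.0, -135.0], [758.0, -21.0]]
500 [[624.0, 97.0], [551.0, 89.0], [531.0, 56.0], [526.0, 11.0], [529.0, -46.0], [716.0, 41.0]]
312 10 [[527.0, -200.0, 482.0], [565.0, -100.0, 470.0], [584.0, -50.0, 465.0], [603.0, 0.0, 459.0]]
312 150 [[528.0, -200.0, 397.0], [566.0, -100.0, 357.0], [585.0, -50.0, 337.0], [604.0, 0.0, 317.0]]
310 240 [[527.0, -200.0, 330.0], [565.0, -100.0, 268.0], [584.0, -50.0, 237.0], [603.0, 0.0, 206.0]]
310 330 [[528.0, -200.0, 251.0], [566.0, -100.0, 162.0], [585.0, -50.0, 118.0], [604.0, 0.0, 74.0]]
rack [[588.7, 297.7], [575.3, 229.6], [498.2, 246.3], [510.6, 313.4]]
unit [[712.9, 162.1], [699.2, 63.3], [511.2, 93.5], [525.5, 189.8]] [677.37353938 116.29187124  85.        ]
```

View pics/w.png

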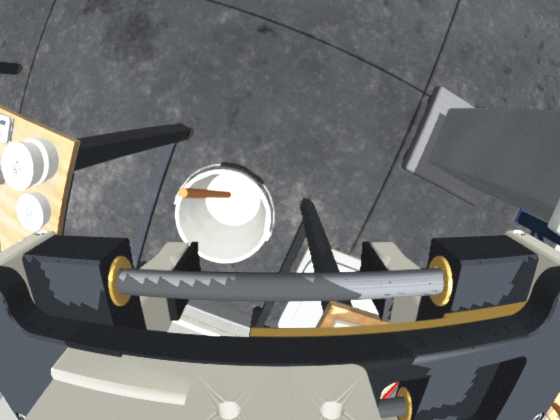

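Wrist view: only the floor, a bin and the table edge at left (60,200), so nothing close to the tool. The crops confirm the middle screwdriver, upright in the rack (top crop (320,385), side crop (200,230)), with its top at about 206–210 mm as expected. Rack yaw is about −12° and its centre about (544,272). First I'll go round the tall machine.

Request:
{"name": "jog_arm", "arguments": {
  "commands": [
    [1,0.3,0.98,0.1,0,0,-0.2],
    [1,0.3,0.98,0.1,0,0,-0.2],
    [1,0.3,0.98,0.1,0,0,-0.2],
    [1,0.3,0.98,0.1,0,0,-0.2],
    [1,0.3,0.98,0.1,0,0,-0.2]
  ]
}}

```text
time_s: 0.57
tcp_pos: [305.8, -474.1, 249.3]
ee_rot: [[-0.0, -0.947, -0.32], [0.0, -0.32, 0.947], [-1.0, 0.0, 0.001]]
wrist_force: [2.0, -0.4, -0.0]
finger_gap: 1.002
```

Request:
{"name": "jog_arm", "arguments": {
  "commands": [
    [1,0.3,0.98,0.1,0,0,-0.2],
    [1,0.3,0.98,0.1,0,0,-0.2],
    [1,0.3,0.98,0.1,0,0,-0.2],
    [1,0.3,0.98,0.1,0,0,-0.2],
    [1,0.3,0.98,0.1,0,0,-0.2]
  ]
}}

```text
time_s: 0.98
tcp_pos: [350.8, -327.1, 264.6]
ee_rot: [[0.0, -0.967, -0.254], [0.0, -0.254, 0.967], [-1.0, -0.0, 0.0]]
wrist_force: [0.9, -0.2, 0.1]
finger_gap: 1.002
```

Request:
{"name": "jog_arm", "arguments": {
  "commands": [
    [1,0.3,0.98,0,0,0,-0.2],
    [1,0.3,0.98,0,0,0,-0.2],
    [1,0.3,0.98,0,0,0,-0.2],
    [1,0.3,0.98,0,0,0,-0.2],
    [1,0.3,0.98,0,0,0,-0.2]
  ]
}}

```text
time_s: 1.4
tcp_pos: [395.8, -180.1, 264.6]
ee_rot: [[0.0, -0.983, -0.185], [0.0, -0.185, 0.983], [-1.0, -0.0, 0.0]]
wrist_force: [0.1, -0.1, -0.5]
finger_gap: 1.002
```

Request:
{"name": "jog_arm", "arguments": {
  "commands": [
    [1,0.3,1,0,0,0,0],
    [1,0,1,0,0,0,0],
    [1,0,1,0,0,0,0],
    [1,0,1,0,0,0,0],
    [1,0,1,0,0,0,0]
  ]
}}

```text
time_s: 1.82
tcp_pos: [404.4, -30.2, 264.6]
ee_rot: [[0.0, -0.983, -0.186], [0.0, -0.186, 0.983], [-1.0, -0.0, 0.0]]
wrist_force: [-0.1, -0.2, -0.4]
finger_gap: 1.002
```

Request:
{"name": "jog_arm", "arguments": {
  "commands": [
    [1,0,1,0,0,0,0],
    [1,0,1,0,0,0,0],
    [1,0,1,0,0,0,0],
    [1,0.28,0.4,0,0,0,1],
    [1,0.28,0.4,0,0,0,1]
  ]
}}

```text
time_s: 2.23
tcp_pos: [421.4, 84.1, 264.7]
ee_rot: [[0.0, -0.945, -0.326], [0.001, -0.326, 0.945], [-1.0, -0.001, 0.0]]
wrist_force: [-0.0, -0.1, 0.3]
finger_gap: 0.993
```

Request:
{"name": "jog_arm", "arguments": {
  "commands": [
    [1,0.28,0.4,0,0,0,1],
    [1,0.28,0.4,0,0,0,1],
    [1,0.28,0.4,0,0,0,1],
    [1,0.28,0.4,0,0,0,1],
    [1,0.28,0.4,0,0,0,1]
  ]
}}

```text
time_s: 2.65
tcp_pos: [463.8, 143.0, 264.4]
ee_rot: [[-0.0, -0.778, -0.628], [-0.0, -0.628, 0.778], [-1.0, 0.0, 0.0]]
wrist_force: [-0.1, 0.2, 0.1]
finger_gap: 0.998
```

Request:
{"name": "jog_arm", "arguments": {
  "commands": [
    [1,0.28,0.4,0,0,0,1],
    [1,0.28,0.4,0,0,0,1],
    [1,0.28,0.4,0,0,0,1],
    [1,0.28,0.4,0,0,0,1],
    [1,0.28,0.4,0,0,0,1]
  ]
}}

```text
time_s: 3.07
tcp_pos: [505.8, 203.0, 264.3]
ee_rot: [[-0.0, -0.516, -0.857], [-0.0, -0.857, 0.516], [-1.0, 0.0, 0.0]]
wrist_force: [0.2, 0.0, 0.0]
finger_gap: 1.002
```

```bash
python3 - <<'E'
from h import *
import pickle
s=read_state(); w=read_camera('wrist'); pickle.dump((s,w),open('w1.pkl','wb')); save('w1',w['color'])
print(s['time_s'],s['tcp_pos'],s['joint_positions'])
E
```

```text
3.0667 [505.82767307 202.95905759 264.29475862] [ 7.41069407e-01  1.26200378e-01 -2.29043750e-01 -1.72013913e-04
 -1.21603039e+00 -1.28325624e+00]
```

View pics/w1.png

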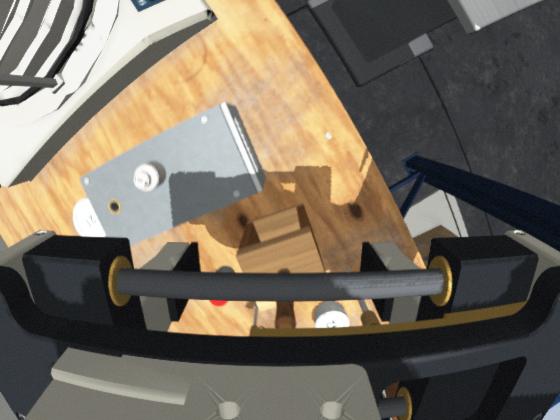

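The wrist view shows the unit, with its brass hole at (114,207) and the weight at (147,177). The rack is at (285,240), and the handle (285,315) stands beyond the jaw bar.

```bash
python3 - <<'E'
from h import *
import pickle
s,w=pickle.load(open('w1.pkl','rb')); C=pickle.load(open('c0.pkl','rb')); t=C['top']
print('hole',wonz(w,s,114.5,207,85), 'handle',[wonz(w,s,286,v,z).round(1).tolist() for v,z in((290,210),(300,210),(300,115))])
# brass/dark hole centroid in wrist picture
def cen(im,u0,v0,r):
    p=im[v0-r:v0+r+1,u0-r:u0+r+1].astype(int); m=(p[...,0]-p[...,2]>25)
    ys,xs=np.nonzero(m); return u0-r+xs.mean(),v0-r+ys.mean(),m.sum()
a=cen(w['color'],114,207,11); b=cen(t['color'],326,191,6); print(a,b,wonz(w,s,a[0],a[1],85),onz(t,b[0],b[1],85))
o,d=wray(w,s,a[0],a[1]); print(tri(o,d,*ray(t,b[0],b[1])))
# handle in top: colour centroid of dark brown on rack
p=t['color'][240:272,235:266].astype(int); m=(p[...,0]<130)&(p[...,0]-p[...,2]>30)&(p[...,0]>70)
for row in p[8:24,8:24]: print(' '.join(f'{x[0]:3d}' for x in row))
E
```

```text
hole [677.49083764 121.11361989  85.        ] handle [[525.5, 244.4, 210.0], [529.8, 251.7, 210.0], [558.3, 303.1, 115.0]]
(np.float64(114.0), np.float64(206.3125), np.int64(112)) (np.float64(325.7586206896552), np.float64(190.6551724137931), np.int64(29)) [677.5521973  120.12209026  85.        ] [678.63440025 117.87003065  85.        ]
(array([678.61959649, 118.87468372,  83.70240375]), np.float64(2.3415809228948836))
228 228 228 185 128 135 139 135 135 135 131 185 228 228 228 228
228 228 228 134 128 137 138 134 135 136 128 131 228 228 228 228
228 228 228 133 130 138 126 122 122 136 127 135 228 228 228 228
228 228 228 198 121 114  85  83  83  98 106 137 188 228 228 228
228 228 228 204  93 116 104  69  52  47  68 110 139 228 228 228
228 228 192 133  88 105 106  86  79  58  48  66 138 228 228 228
228 228 116  74 148 130 137 113  73  74  39  51 168 228 228 228
228 215  90 108 165 159 163 148  97  96  62  53 189 227 228 228
228 182  92 150 158 162 161 161 150 107  86  57 189 228 228 228
228 168  99 166 160 162 161 159 166 110  92  87 216 228 228 228
228 156 100 136 158 160 162 157 138 112 105 191 228 228 228 228
228 201 138  98 134 154 161 123 105 127 194 228 228 228 228 228
228 228 206 132 107 126 132  98 138 199 228 228 228 228 228 228
228 227 228 204 169 168 146 152 206 228 228 228 227 228 228 228
228 227 228 228 219 220 210 211 228 228 228 228 228 228 228 225
228 227 228 228 228 228 228 228 227 228 228 228 228 229 228 222
```

Request:
{"name": "jog_arm", "arguments": {
  "commands": [
    [1,0.26,0.47,0,0,0,0.95],
    [1,0.26,0.47,0,0,0,0.95],
    [1,0.26,0.47,0,0,0,0.95],
    [1,0.26,0.47,0,0,0,0.95],
    [1,0.26,0.46,0,0,0,0.95]
  ]
}}

```text
time_s: 3.53
tcp_pos: [544.8, 273.2, 264.3]
ee_rot: [[-0.0, -0.21, -0.978], [-0.0, -0.978, 0.21], [-1.0, 0.0, 0.0]]
wrist_force: [0.2, 0.8, -0.0]
finger_gap: 1.0
```

```bash
python3 - <<'E'
from h import *
import pickle
s=read_state(); w=read_camera('wrist'); t=read_camera('top'); pickle.dump((s,w),open('w2.pkl','wb'))
print(s['tcp_pos'])
save('w2',np.hstack([w['color'][150:400,100:460]]),2)
# hole again
p=w['color'].astype(int); m=((p[...,0]-p[...,2]>25)&(p[...,0]<240)).astype(np.uint8)
# predicted hole px by brute projection
g=[(np.linalg.norm(wonz(w,s,u,v,85)[:2]-[678.3,119]),u,v) for u in range(0,560,4) for v in range(0,236,4)]
d,u,v=min(g); print(d,u,v)
q=p[v-14:v+15,max(u-14,0):u+15]; mm=q[...,0]-q[...,2]>25; ys,xs=np.nonzero(mm); cu,cv=max(u-14,0)+xs.mean(),v-14+ys.mean(); print(cu,cv,mm.sum(),wonz(w,s,cu,cv,85))
E
```

```text
[544.78625695 273.17454063 264.27273106]
1.4262677177412886 128 80
127.52307692307693 79.99230769230769 130 [677.92695339 119.88121892  85.        ]
```

View pics/w2.png

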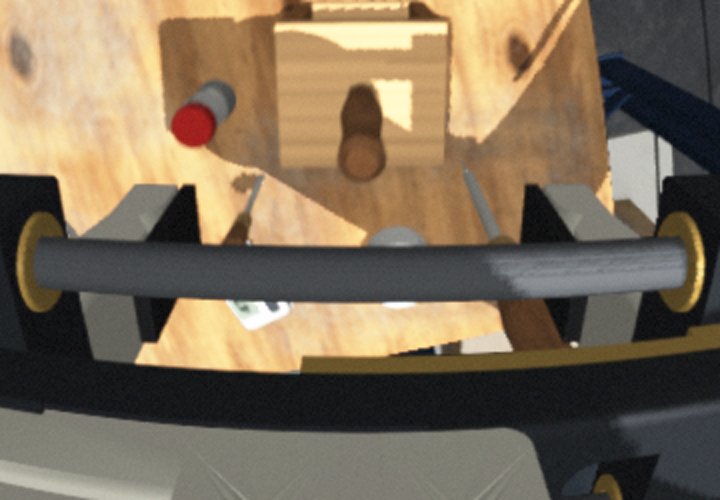

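The handle top is at crop (361,157), centred between the fingers (195 and 527), and the rack edges are parallel to the jaw axis. Vial (195,120) and big screwdriver (530,310) are clear of the fingers.

```bash
python3 - <<'E'
from h import *
import pickle
s,w=pickle.load(open('w2.pkl','rb'))
print(wonz(w,s,280.5,229,210), 'rackfar/near mid',[wonz(w,s,280.5+0*0,150+v/2,115).round(1).tolist() for v in(24,166)], 'L/R',[wonz(w,s,100+u/2,215,115).round(1).tolist() for u in(277,446)], 'bigtop',wonz(w,s,365,322,268))
E
```

```text
[544.31682791 272.58083157 210.        ] rackfar/near mid [[537.4, 241.4, 115.0], [551.8, 309.1, 115.0]] L/R [[587.5, 282.8, 115.0], [508.0, 299.8, 115.0]] bigtop [506.12206557 316.39387561 268.        ]
```

Request:
{"name": "jog_arm", "arguments": {
  "commands": [
    [1,0,0,-0.8,0,0,0],
    [1,0,0,-0.8,0,0,0],
    [1,0,0,-0.8,0,0,0],
    [1,0,0,-0.75,0,0,0],
    [1,0,0,0,0,0,0]
  ]
}}

```text
time_s: 4.05
tcp_pos: [541.9, 270.6, 165.3]
ee_rot: [[-0.007, -0.215, -0.977], [-0.004, -0.977, 0.215], [-1.0, 0.006, 0.005]]
wrist_force: [-1.1, -1.1, -0.7]
finger_gap: 0.999
```

Request:
{"name": "jog_arm", "arguments": {
  "commands": [
    [1,0,0,0,0,0,0],
    [1,0,0,0,0,0,0],
    [1,0,0,0,0,0,0]
  ]
}}

```text
time_s: 4.3
tcp_pos: [545.5, 273.2, 172.0]
ee_rot: [[0.002, -0.213, -0.977], [0.002, -0.977, 0.213], [-1.0, -0.002, -0.002]]
wrist_force: [0.8, 0.2, 0.2]
finger_gap: 0.999
```

```bash
python3 - <<'E'
from h import *
s=read_state(); print(s)
w=read_camera('wrist');t=read_camera('side'); save('w3',np.hstack([w['color'][150:400,100:460],t['color'][90:340,110:310]]),1.4)
E
```

```text
{'time_s': 4.3, 'joint_positions': array([ 7.84413652e-01,  2.97883583e-01, -2.26094685e-01,  5.33414941e-04,
       -1.04408638e+00, -9.98816933e-01]), 'joint_velocities': array([ 3.12704225e-05, -2.04195208e-03, -1.04985874e-03, -3.59355902e-03,
        4.53515497e-03,  2.06771038e-03]), 'tau': array([-2.35938595e-02, -5.02699578e+01,  2.65409964e+01,  6.36788607e+00,
       -6.59949007e-02, -8.57000181e-03]), 'tcp_pos': array([545.45008797, 273.15659416, 172.00206866]), 'ee_rot': array([[ 0.00225927, -0.2125007 , -0.9771583 ],
       [ 0.00160335, -0.97715877,  0.21250451],
       [-0.99999616, -0.00204683, -0.00186695]]), 'wrist_force': array([0.82911787, 0.17158818, 0.16941513]), 'wrist_torque': array([0.05248551, 0.0875334 , 0.02997473]), 'finger_gap': 0.9988028614807244}
```

View pics/w3.png

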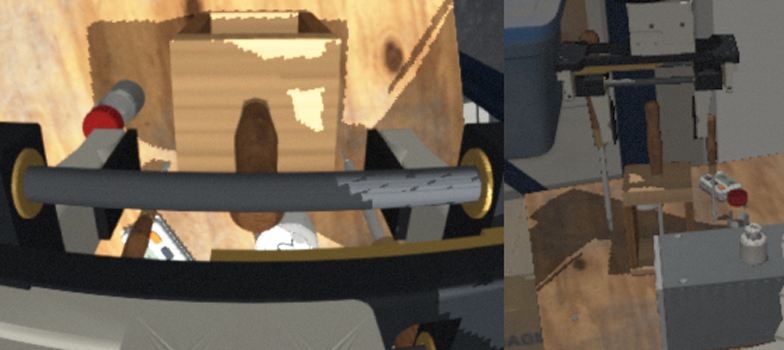

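The wrist view shows the handle at (258,180) midway between the fingers. The side view confirms the gripper round the handle and clear of the neighbours. Closing.

Request:
{"name": "jog_arm", "arguments": {
  "commands": [
    [0,0,0,0,0,0,0],
    [0,0,0,0,0,0,0],
    [0,0,0,0,0,0,0],
    [0,0,0,0,0,0,0],
    [0,0,0,0,0,0,0]
  ]
}}

```text
time_s: 4.82
tcp_pos: [544.6, 272.7, 170.1]
ee_rot: [[0.0, -0.212, -0.977], [0.0, -0.977, 0.212], [-1.0, -0.0, -0.0]]
wrist_force: [0.7, -1.0, -0.2]
finger_gap: 0.683
```

Request:
{"name": "jog_arm", "arguments": {
  "commands": [
    [0,0,0,0,0,0,0],
    [0,0,0,0,0,0,0],
    [0,0,0,0,0,0,0],
    [0,0,0,0,0,0,0],
    [0,0,0,0,0,0,0]
  ]
}}

```text
time_s: 5.23
tcp_pos: [544.7, 272.7, 170.0]
ee_rot: [[-0.0, -0.212, -0.977], [-0.0, -0.977, 0.212], [-1.0, 0.0, 0.0]]
wrist_force: [0.2, 0.3, 0.5]
finger_gap: 0.302
```

Request:
{"name": "jog_arm", "arguments": {
  "commands": [
    [0,0,0,0,0,0,0],
    [0,0,0,0,0,0,0],
    [0,0,0,0,0,0,0],
    [0,0,0,0,0,0,0],
    [0,0,0,0,0,0,0]
  ]
}}

```text
time_s: 5.65
tcp_pos: [544.6, 272.6, 170.0]
ee_rot: [[-0.0, -0.212, -0.977], [-0.0, -0.977, 0.212], [-1.0, 0.0, 0.0]]
wrist_force: [1.0, 0.0, -0.3]
finger_gap: 0.155
```

Request:
{"name": "jog_arm", "arguments": {
  "commands": [
    [0,0,0,0.1,0,0,0],
    [0,0,0,0.2,0,0,0],
    [0,0,0,0.3,0,0,0],
    [0,0,0,0.2,0,0,0],
    [0,0,0,0,0,0,0]
  ]
}}

```text
time_s: 6.07
tcp_pos: [545.6, 273.3, 196.4]
ee_rot: [[0.003, -0.212, -0.977], [0.002, -0.977, 0.212], [-1.0, -0.002, -0.002]]
wrist_force: [0.7, 0.9, -1.4]
finger_gap: 0.15
```

Request:
{"name": "jog_arm", "arguments": {
  "commands": [
    [0,0,0,0.4,0,0,0],
    [0,0,0,0.8,0,0,0],
    [0,0,0,0.9,0,0,0],
    [0,0,0,0.9,0,0,0],
    [0,0,0,0.7,0,0,0]
  ]
}}

```text
time_s: 6.48
tcp_pos: [544.9, 272.7, 307.6]
ee_rot: [[0.002, -0.212, -0.977], [0.001, -0.977, 0.212], [-1.0, -0.001, -0.001]]
wrist_force: [1.3, 0.4, 0.9]
finger_gap: 0.158
```

Request:
{"name": "jog_arm", "arguments": {
  "commands": [
    [0,0,0,0.3,0,0,0],
    [0,0,0,0.1,0,0,0],
    [0,0,0,0,0,0,0],
    [0,0,0,0,0,0,0],
    [0,0,0,0,0,0,0]
  ]
}}

```text
time_s: 6.9
tcp_pos: [544.1, 272.4, 315.3]
ee_rot: [[-0.002, -0.213, -0.977], [-0.001, -0.977, 0.213], [-1.0, 0.002, 0.002]]
wrist_force: [-0.0, -1.0, -1.8]
finger_gap: 0.15
```

```bash
python3 - <<'E'
from h import *
import pickle
s=read_state(); w=read_camera('wrist');t=read_camera('side'); pickle.dump((s,w,t),open('w4.pkl','wb'))
print(s['tcp_pos'])
save('w4',np.hstack([w['color'][60:310,180:380],t['color'][40:290,120:320]]),2)
E
```

```text
[544.06004004 272.36283044 315.27635912]
```

View pics/w4.png

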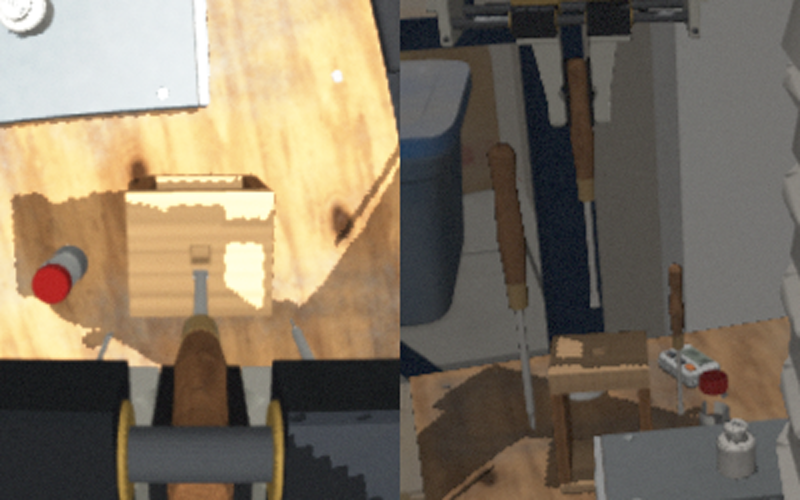

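The screwdriver is held: its tip is at wrist crop (201,272), right over the rack hole (200,254); in the side crop the tip is at (595,305). Next I'll work out the tip offset and the rack hole position.

```bash
python3 - <<'E'
from h import *
import pickle
s,w,t=pickle.load(open('w4.pkl','rb'))
print('rack hole',wonz(w,s,280,187,115))
o,d=wray(w,s,280.5,195.5); print('tip',wonz(w,s,280.5,195.5,155.3), tri(o,d,*ray(t,217.5,192.5)))
o,d=wray(w,s,280.5,223); print('shoulder',wonz(w,s,280.5,223,260.3),tri(o,d,*ray(t,120+186/2-0.5,40+198/2)))
E
```

```text
rack hole [543.84464036 273.78635294 115.        ]
tip [543.50172149 273.94483464 155.3       ] (array([544.53697151, 273.4983479 , 156.45331506]), np.float64(2.2052330520828543))
shoulder [542.65601618 267.85672378 260.3       ] (array([543.75820591, 271.68230045, 248.19804947]), np.float64(0.6398260624345367))
```

Request:
{"name": "jog_arm", "arguments": {
  "commands": [
    [0,0.2,-0.23,0,0,0,0],
    [0,0.4,-0.47,0,0,0,0],
    [0,0.61,-0.7,0,0,0,0],
    [0,0.67,-0.78,0,0,0,0],
    [0,0.67,-0.78,0,0,0,0]
  ]
}}

```text
time_s: 7.42
tcp_pos: [621.9, 182.8, 316.7]
ee_rot: [[-0.0, -0.211, -0.977], [-0.0, -0.977, 0.211], [-1.0, 0.0, 0.0]]
wrist_force: [0.4, 0.1, -0.7]
finger_gap: 0.158
```

Request:
{"name": "jog_arm", "arguments": {
  "commands": [
    [0,0.67,-0.78,0,0,0,0],
    [0,0.61,-0.7,0,0,0,0],
    [0,0.4,-0.47,0,0,0,0],
    [0,0.2,-0.23,0,0,0,0],
    [0,0,0,0,0,0,0]
  ]
}}

```text
time_s: 7.83
tcp_pos: [678.5, 116.4, 315.8]
ee_rot: [[-0.002, -0.215, -0.977], [-0.001, -0.977, 0.215], [-1.0, 0.001, 0.001]]
wrist_force: [-0.5, 0.2, -0.2]
finger_gap: 0.153
```

Request:
{"name": "jog_arm", "arguments": {
  "commands": [
    [0,0,0,-0.3,0,0,0],
    [0,0,0,-0.6,0,0,0],
    [0,0,0,-0.5,0,0,0],
    [0,0,0,-0.2,0,0,0],
    [0,0,0,0,0,0,0]
  ]
}}

```text
time_s: 8.25
tcp_pos: [676.1, 119.1, 266.9]
ee_rot: [[-0.003, -0.211, -0.977], [-0.001, -0.977, 0.211], [-1.0, 0.002, 0.003]]
wrist_force: [-0.6, -0.2, -0.8]
finger_gap: 0.154
```

Request:
{"name": "jog_arm", "arguments": {
  "commands": [
    [0,0,0,0,0,0,0],
    [0,0,0,0,0,0,0],
    [0,0,0,0,0,0,0],
    [0,0,0,0,0,0,0],
    [0,0,0,0,0,0,0]
  ]
}}

```text
time_s: 8.67
tcp_pos: [677.7, 118.6, 269.7]
ee_rot: [[0.001, -0.212, -0.977], [0.0, -0.977, 0.212], [-1.0, -0.001, -0.001]]
wrist_force: [-0.6, -0.1, -0.6]
finger_gap: 0.155
```

```bash
python3 - <<'E'
from h import *
import pickle
s=read_state(); w=read_camera('wrist');t=read_camera('top'); pickle.dump((s,w,t),open('w5.pkl','wb'))
print(s['tcp_pos'],s['wrist_force'])
save('w5',w['color'][140:240,220:340],6)
E
```

```text
[677.72194134 118.58420472 269.70809006] [-0.58335076 -0.11843376 -0.64888089]
```

View pics/w5.png

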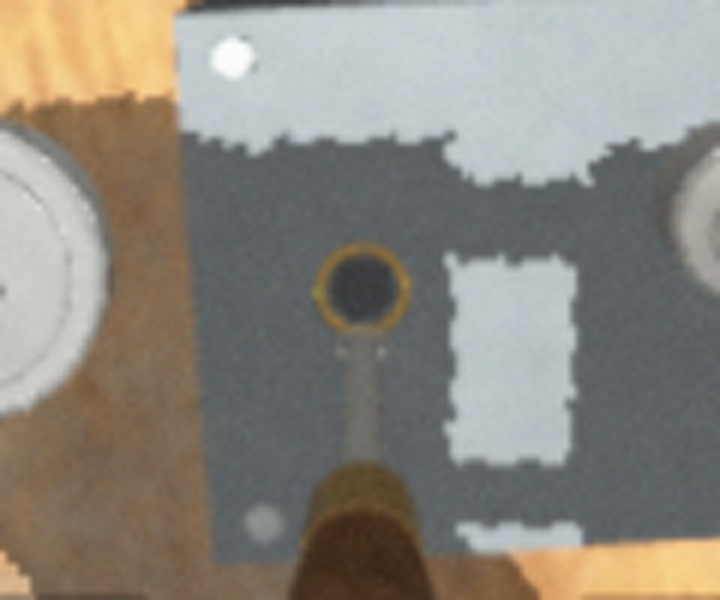

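```bash
python3 - <<'E'
from h import *
import pickle
s,w,t=pickle.load(open('w5.pkl','rb'))
p=w['color'].astype(int)
q=p[175:202,265:296]; m=(q[...,0]-q[...,2]>25); ys,xs=np.nonzero(m); 
(cx,cy),ax,an=cv2.fitEllipse(np.stack([xs,ys],1).astype(np.float32)) ; print('ring',265+xs.min(),265+xs.max(),175+ys.min(),175+ys.max(),265+cx,175+cy,ax)
u,v=280.2,188.2
print('hole',wonz(w,s,u,v,85))
for vv in (193.2,194,195): print('tip edge',vv,wonz(w,s,280.4,vv,109.7))
for vv in range(182,206): print(vv,p[vv,272:290].sum(1).tolist())
E
```

```text
ring 272 288 180 195 279.87493419647217 187.81074905395508 (14.088481903076172, 14.4463529586792)
hole [677.50726815 118.47227241  85.        ]
tip edge 193.2 [677.27027719 118.19730171 109.7       ]
tip edge 194 [677.43985357 118.97909539 109.7       ]
tip edge 195 [677.65209477 119.95760197 109.7       ]
182 [293, 299, 290, 292, 303, 281, 266, 252, 254, 251, 258, 290, 299, 304, 281, 277, 293, 292]
183 [296, 295, 303, 301, 273, 225, 200, 208, 207, 208, 205, 234, 267, 296, 300, 301, 307, 292]
184 [294, 299, 304, 280, 217, 191, 191, 184, 183, 195, 192, 197, 212, 274, 306, 308, 292, 293]
185 [287, 304, 298, 242, 207, 177, 173, 187, 184, 187, 190, 186, 189, 256, 304, 313, 300, 290]
186 [295, 307, 284, 220, 193, 180, 182, 183, 192, 195, 187, 192, 194, 244, 290, 345, 315, 301]
187 [294, 313, 272, 220, 193, 180, 193, 182, 187, 181, 183, 188, 198, 218, 273, 349, 319, 300]
188 [339, 320, 267, 203, 177, 173, 182, 181, 183, 192, 179, 179, 191, 227, 263, 314, 306, 289]
189 [324, 326, 282, 230, 191, 178, 189, 178, 187, 198, 181, 192, 193, 220, 271, 305, 313, 293]
190 [260, 306, 276, 225, 198, 18
[... 787 characters left out ...]
 389, 334, 306, 310, 311, 300, 298]
199 [290, 298, 286, 284, 324, 321, 320, 323, 327, 312, 317, 356, 324, 295, 305, 311, 297, 308]
200 [285, 294, 290, 290, 281, 290, 308, 322, 318, 326, 302, 299, 299, 303, 293, 311, 297, 303]
201 [284, 280, 287, 288, 283, 282, 305, 319, 332, 327, 297, 283, 294, 291, 298, 306, 303, 304]
202 [297, 288, 295, 287, 284, 295, 309, 327, 317, 323, 297, 283, 291, 290, 287, 305, 295, 299]
203 [284, 294, 283, 281, 292, 295, 313, 329, 331, 313, 307, 281, 293, 303, 308, 296, 296, 298]
204 [298, 284, 286, 291, 287, 300, 311, 319, 322, 326, 304, 285, 293, 299, 298, 294, 294, 297]
205 [297, 293, 288, 287, 290, 298, 314, 319, 319, 334, 310, 287, 296, 300, 301, 298, 297, 309]
```

```bash
python3 - <<'E'
from h import *
import pickle
s4,w4,_=pickle.load(open('w4.pkl','rb')); s,w,t=pickle.load(open('w5.pkl','rb'))
for n,c in(('w4',w4),('w5',w)):
  p=c['color'].astype(int); d=p[...,0]-p[...,2]
  print(n)
  for vv in range(186,204): print(vv,d[vv,273:289].tolist(), p[vv,279:282].sum(1).tolist())
for vv in (194,195,196,197): print(vv,[wonz(w,s,280.4,vv,109.7).round(2).tolist()])
E
```

```text
w4
186 [95, 93, 88, 91, 90, 91, 92, 91, 90, 92, 89, 86, 87, 93, 95, 93] [470, 472, 472]
187 [97, 95, 88, 88, 90, 89, 89, 89, 90, 91, 90, 86, 87, 95, 99, 96] [457, 460, 458]
188 [98, 96, 90, 86, 80, 81, 82, 80, 82, 82, 81, 83, 90, 96, 98, 99] [411, 404, 404]
189 [98, 94, 84, 77, 72, 71, 70, 72, 71, 73, 72, 79, 89, 95, 94, 97] [358, 347, 345]
190 [96, 93, 85, 72, 69, 69, 68, 64, 67, 70, 70, 79, 89, 96, 96, 97] [344, 333, 340]
191 [96, 98, 85, 78, 76, 75, 75, 74, 78, 75, 79, 84, 90, 97, 99, 97] [383, 375, 375]
192 [100, 95, 95, 90, 89, 91, 91, 91, 88, 90, 92, 92, 96, 97, 95, 101] [456, 446, 463]
193 [99, 96, 96, 97, 93, 94, 94, 93, 92, 91, 96, 99, 98, 98, 102, 100] [504, 504, 509]
194 [97, 97, 96, 84, 74, 72, 71, 73, 74, 75, 82, 94, 96, 100, 98, 97] [493, 481, 493]
195 [98, 98, 96, 66, 40, 30, 34, 34, 31, 35, 47, 84, 96, 95, 98, 100] [426, 425, 423]
196 [95, 95, 91, 57, 19, 10, 9, 11, 8, 11, 25, 74, 93, 92, 94, 97] [388, 390, 392]
197 [96, 97, 89, 52, 18, 6, 7, 6, 6, 8, 17, 71, 90, 94, 94, 94] [390, 395, 382]
198 [95, 95, 89, 49, 19, 9, 8, 7, 6, 8, 17, 68, 94, 98, 96, 95] [389, 394, 396
[... 1284 characters left out ...]
, 1, -8, -8, -8, -7] [313, 320, 315]
197 [-6, -4, -8, 0, 6, 4, 4, 7, 6, 7, 5, -2, -4, -7, -5, -9] [324, 318, 313]
198 [-7, -6, -9, 0, 4, 5, 6, 5, 7, 6, 6, -1, -5, -7, -9, -8] [323, 323, 322]
199 [-8, -9, -4, -1, 3, 5, 5, 6, 6, 7, 2, -2, -5, -7, -9, -5] [323, 327, 312]
200 [-6, -7, -6, -4, 1, 1, 5, 6, 6, 5, 0, -3, -7, -9, -6, -5] [322, 318, 326]
201 [-8, -5, -7, -8, 4, 6, 4, 7, 5, 6, 0, -3, -8, -7, -7, -8] [319, 332, 327]
202 [-9, -4, -5, -7, 2, 5, 5, 8, 6, 5, 1, -4, -6, -6, -7, -9] [327, 317, 323]
203 [-9, -9, -9, -5, 5, 7, 6, 8, 5, 5, 0, -5, -8, -7, -6, -9] [329, 331, 313]
194 [[677.44, 118.98, 109.7]]
195 [[677.65, 119.96, 109.7]]
196 [[677.86, 120.94, 109.7]]
197 [[678.08, 121.92, 109.7]]
```

Request:
{"name": "jog_arm", "arguments": {
  "commands": [
    [0,0,-0.07,-0.15,0,0,0],
    [0,0,0,-0.25,0,0,0],
    [0,0,0,-0.2,0,0,0],
    [0,0,0,-0.1,0,0,0],
    [0,0,0,0,0,0,0]
  ]
}}

```text
time_s: 9.18
tcp_pos: [676.9, 116.1, 246.4]
ee_rot: [[-0.002, -0.213, -0.977], [-0.001, -0.977, 0.213], [-1.0, 0.001, 0.002]]
wrist_force: [-0.4, -0.5, -0.7]
finger_gap: 0.154
```

Request:
{"name": "jog_arm", "arguments": {
  "commands": [
    [0,0,0,0,0,0,0],
    [0,0,0,0,0,0,0],
    [0,0,0,0,0,0,0],
    [0,0,0,0,0,0,0],
    [0,0,0,0,0,0,0]
  ]
}}

```text
time_s: 9.6
tcp_pos: [677.6, 116.4, 248.4]
ee_rot: [[0.0, -0.212, -0.977], [0.0, -0.977, 0.212], [-1.0, -0.0, -0.0]]
wrist_force: [-0.7, -0.2, -1.0]
finger_gap: 0.154
```

```bash
python3 - <<'E'
from h import *
import pickle
s=read_state(); w=read_camera('wrist');t=read_camera('side'); pickle.dump((s,w,t),open('w6.pkl','wb'))
print(s['tcp_pos'],s['wrist_force'])
save('w6',w['color'][165:215,250:310],12)
p=w['color'].astype(int)
for vv in range(176,202): print(vv,(p[vv,270:291,0]-p[vv,270:291,2]).tolist(),p[vv,278:283].sum(1).tolist())
E
```

```text
[677.63935189 116.4134737  248.35362156] [-0.72719269 -0.21917511 -0.95300389]
176 [-6, -8, -6, -4, -7, -7, -11, -7, -8, -6, -7, -5, -4, -8, -8, -7, -3, -5, -6, -8, -8] [289, 291, 290, 288, 290]
177 [-8, -7, -8, -8, -8, -6, -8, -6, -7, -9, -7, -8, -4, -10, -9, -8, -6, -6, -7, -8, -6] [290, 291, 297, 297, 294]
178 [-7, -5, -7, -6, -6, -5, -10, -6, -7, -7, -5, -7, -7, -6, -8, -6, -8, -9, -6, -5, -7] [298, 288, 293, 302, 295]
179 [-6, -4, -6, -7, -8, -5, -7, -8, -7, -8, -6, -5, -7, -8, -5, -7, -9, -7, -6, -5, -6] [295, 302, 286, 297, 299]
180 [-7, -6, -8, -7, -5, -6, -8, -7, -9, -4, -5, -6, -7, -8, -6, -5, -5, -5, -6, -6, -8] [293, 284, 291, 286, 296]
181 [-6, -7, -5, -8, -5, -5, -6, -8, -3, -7, -6, -7, -6, -5, -5, -6, -7, -6, -7, -6, -7] [302, 299, 293, 285, 294]
182 [-7, -7, -7, -8, -5, -8, -7, -6, -5, -6, -8, -8, -5, -8, -6, -6, -7, -9, -8, -5, -6] [290, 285, 289, 300, 290]
183 [-6, -6, -5, -7, -6, -5, -5, -5, -6, -5, -8, -5, -7, -7, -6, -8, -7, -8, -7, -11, -7] [288, 288, 290, 298, 290]
184 [-6, -5, -7, -7, -6, -6, -7, -6, -5, -6, -8, -6, -7, -8, -9, -6, -5, -7, -6, -8, -7] [295, 28
[... 1189 characters left out ...]
, 0, 6, 5, 2, -5, 6, 70, 69, 18, -3] [296, 276, 276, 282, 293]
196 [-5, -1, 36, 69, 26, 2, 2, 4, 5, 6, 3, 4, 7, 9, 1, -2, 8, 77, 67, 14, -7] [291, 311, 315, 313, 305]
197 [-7, -3, 25, 71, 43, 4, 4, 4, 3, 6, 5, 4, 7, 7, 2, -1, 24, 73, 50, 6, -9] [306, 320, 328, 316, 300]
198 [-7, -6, 11, 65, 70, 23, 5, 5, 5, 6, 7, 8, 5, 7, 0, 9, 53, 68, 24, -1, -6] [316, 316, 320, 323, 311]
199 [-8, -8, 0, 34, 72, 51, 19, 8, 8, 6, 7, 5, 5, 4, 11, 52, 79, 50, 9, -6, -2] [314, 312, 320, 326, 311]
200 [-9, -8, -7, 3, 43, 68, 67, 31, 9, 5, 5, 5, 8, 20, 52, 76, 64, 18, -2, -7, -7] [305, 311, 335, 320, 287]
201 [-6, -5, -7, -5, 6, 35, 60, 31, 9, 3, 6, 8, 10, 42, 56, 47, 21, -3, -9, -7, -9] [306, 319, 341, 317, 310]
```

View pics/w6.png

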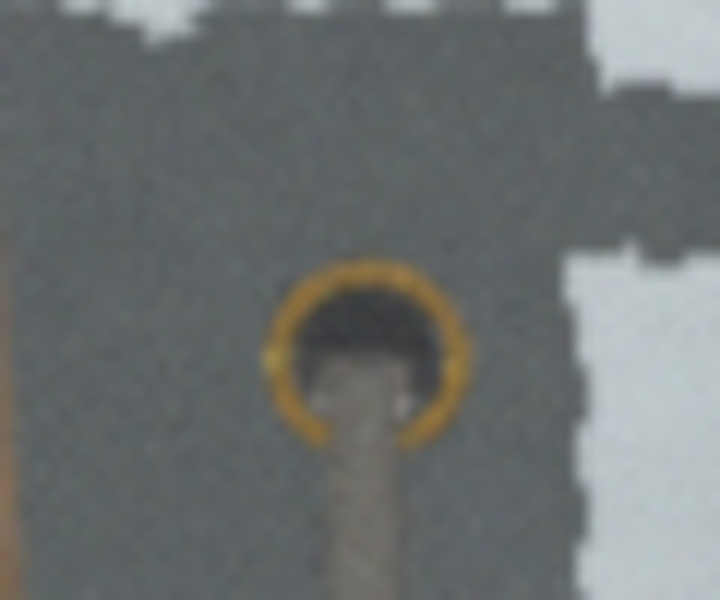

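The wrist crop shows the blade (375,350) inside the brass ring, ring centre (365,357) and centred in x. The tip edge is close to the hole centre. I'll shift −0.7 mm in y and descend slowly, watching the force.

Request:
{"name": "jog_arm", "arguments": {
  "commands": [
    [0,0,-0.023,0,0,0,0],
    [0,0,0,-0.03,0,0,0],
    [0,0,0,-0.03,0,0,0],
    [0,0,0,-0.03,0,0,0],
    [0,0,0,-0.03,0,0,0]
  ]
}}

```text
time_s: 10.12
tcp_pos: [677.5, 115.7, 244.3]
ee_rot: [[-0.0, -0.212, -0.977], [-0.0, -0.977, 0.212], [-1.0, 0.0, 0.0]]
wrist_force: [0.4, -0.5, -0.2]
finger_gap: 0.155
```

Request:
{"name": "jog_arm", "arguments": {
  "commands": [
    [0,0,0,-0.03,0,0,0],
    [0,0,0,-0.03,0,0,0],
    [0,0,0,-0.02,0,0,0],
    [0,0,0,0,0,0,0],
    [0,0,0,0,0,0,0]
  ]
}}

```text
time_s: 10.53
tcp_pos: [677.5, 115.7, 242.0]
ee_rot: [[-0.0, -0.212, -0.977], [-0.0, -0.977, 0.212], [-1.0, 0.0, 0.0]]
wrist_force: [0.3, -0.5, -0.7]
finger_gap: 0.149
```

Request:
{"name": "jog_arm", "arguments": {
  "commands": [
    [0,0,0,-0.05,0,0,0],
    [0,0,0,-0.06,0,0,0],
    [0,0,0,-0.06,0,0,0],
    [0,0,0,-0.06,0,0,0],
    [0,0,0,-0.05,0,0,0]
  ]
}}

```text
time_s: 10.95
tcp_pos: [677.5, 115.6, 233.3]
ee_rot: [[-0.0, -0.212, -0.977], [-0.0, -0.977, 0.212], [-1.0, 0.0, 0.0]]
wrist_force: [1.0, -0.5, -1.1]
finger_gap: 0.15
```

Request:
{"name": "jog_arm", "arguments": {
  "commands": [
    [0,0,0,-0.04,0,0,0],
    [0,0,0,-0.04,0,0,0],
    [0,0,0,-0.04,0,0,0],
    [0,0,0,-0.04,0,0,0],
    [0,0,0,-0.04,0,0,0]
  ]
}}

```text
time_s: 11.37
tcp_pos: [677.5, 115.7, 227.6]
ee_rot: [[-0.0, -0.212, -0.977], [0.0, -0.977, 0.212], [-1.0, -0.0, 0.0]]
wrist_force: [0.9, -0.8, -1.0]
finger_gap: 0.148
```

Request:
{"name": "jog_arm", "arguments": {
  "commands": [
    [0,0,0,-0.03,0,0,0],
    [0,0,0,-0.03,0,0,0],
    [0,0,0,-0.03,0,0,0],
    [0,0,0,-0.03,0,0,0],
    [0,0,0,-0.01,0,0,0]
  ]
}}

```text
time_s: 11.78
tcp_pos: [677.5, 115.7, 223.6]
ee_rot: [[-0.0, -0.212, -0.977], [-0.0, -0.977, 0.212], [-1.0, 0.0, 0.0]]
wrist_force: [-0.6, -0.5, -0.5]
finger_gap: 0.15
```

Request:
{"name": "jog_arm", "arguments": {
  "commands": [
    [0,0,0,-0.03,0,0,0],
    [0,0,0,-0.03,0,0,0],
    [0,0,0,-0.03,0,0,0],
    [0,0,0,-0.03,0,0,0],
    [0,0,0,-0.01,0,0,0]
  ]
}}

```text
time_s: 12.2
tcp_pos: [677.4, 115.7, 219.6]
ee_rot: [[-0.0, -0.212, -0.977], [-0.0, -0.977, 0.212], [-1.0, 0.0, 0.0]]
wrist_force: [-0.5, -0.5, -0.6]
finger_gap: 0.153
```

Request:
{"name": "jog_arm", "arguments": {
  "commands": [
    [0,0,0,-0.03,0,0,0],
    [0,0,0,-0.03,0,0,0],
    [0,0,0,-0.03,0,0,0],
    [0,0,0,-0.03,0,0,0],
    [0,0,0,-0.01,0,0,0]
  ]
}}

```text
time_s: 12.62
tcp_pos: [677.5, 115.6, 215.7]
ee_rot: [[-0.0, -0.213, -0.977], [-0.0, -0.977, 0.213], [-1.0, 0.0, 0.0]]
wrist_force: [-0.6, 0.2, -0.2]
finger_gap: 0.154
```

Request:
{"name": "jog_arm", "arguments": {
  "commands": [
    [0,0,0,-0.03,0,0,0],
    [0,0,0,-0.03,0,0,0],
    [0,0,0,-0.03,0,0,0],
    [0,0,0,-0.03,0,0,0],
    [0,0,0,-0.01,0,0,0]
  ]
}}

```text
time_s: 13.03
tcp_pos: [677.5, 115.6, 211.8]
ee_rot: [[-0.0, -0.213, -0.977], [-0.0, -0.977, 0.213], [-1.0, 0.0, 0.0]]
wrist_force: [-0.1, 0.7, -0.6]
finger_gap: 0.149
```

Request:
{"name": "jog_arm", "arguments": {
  "commands": [
    [0,0,0,-0.03,0,0,0],
    [0,0,0,-0.03,0,0,0],
    [0,0,0,-0.03,0,0,0],
    [0,0,0,-0.03,0,0,0],
    [0,0,0,-0.01,0,0,0]
  ]
}}

```text
time_s: 13.45
tcp_pos: [677.7, 115.6, 208.7]
ee_rot: [[0.001, -0.212, -0.977], [-0.0, -0.977, 0.212], [-1.0, -0.0, -0.001]]
wrist_force: [-1.5, -0.1, 3.5]
finger_gap: 0.151
```

Request:
{"name": "jog_arm", "arguments": {
  "commands": [
    [0,0,0,-0.03,0,0,0],
    [0,0,0,-0.03,0,0,0],
    [0,0,0,-0.03,0,0,0],
    [0,0,0,-0.03,0,0,0],
    [0,0,0,-0.01,0,0,0]
  ]
}}

```text
time_s: 13.87
tcp_pos: [677.7, 115.7, 204.7]
ee_rot: [[0.001, -0.212, -0.977], [0.0, -0.977, 0.212], [-1.0, -0.0, -0.001]]
wrist_force: [-1.0, 0.5, 5.5]
finger_gap: 0.15
```

Request:
{"name": "jog_arm", "arguments": {
  "commands": [
    [0,0,0,-0.03,0,0,0],
    [0,0,0,-0.03,0,0,0],
    [0,0,0,-0.02,0,0,0],
    [0,0,0,0,0,0,0],
    [0,0,0,0,0,0,0]
  ]
}}

```text
time_s: 14.28
tcp_pos: [677.7, 115.7, 202.0]
ee_rot: [[0.0, -0.212, -0.977], [0.0, -0.977, 0.212], [-1.0, -0.0, -0.0]]
wrist_force: [-0.8, 0.8, 4.9]
finger_gap: 0.151
```

```bash
python3 - <<'E'
from h import *
s=read_state(); print(s['tcp_pos'],s['wrist_force'])
s0=read_camera('side'); t=read_camera('top'); w=read_camera('wrist')
save('p1',np.hstack([t['color'][160:320,200:380],w['color'][0:160,330:560]]),1.9)
E
```

```text
[677.72007867 115.66672913 202.03006165] [-0.84659214  0.76517614  4.87867333]
```

View pics/p1.png

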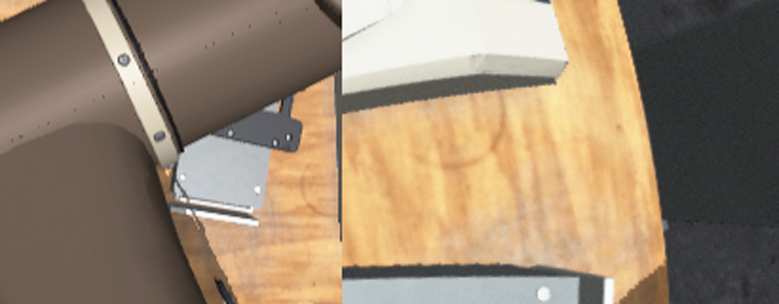

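The tray has begun to slide: in the top crop there's a gap between the case and its front at (215,213), and in the wrist crop the front is at (608,290). I'll hold the catch down. That was my twelfth picture, so from here I measure numerically.

Request:
{"name": "jog_arm", "arguments": {
  "commands": [
    [0,0,0,0,0,0,0],
    [0,0,0,0,0,0,0],
    [0,0,0,0,0,0,0],
    [0,0,0,0,0,0,0],
    [0,0,0,0,0,0,0]
  ]
}}

```text
time_s: 14.85
tcp_pos: [677.7, 115.7, 201.9]
ee_rot: [[0.0, -0.212, -0.977], [0.0, -0.977, 0.212], [-1.0, -0.0, -0.0]]
wrist_force: [0.5, 0.1, 3.8]
finger_gap: 0.153
```

Request:
{"name": "jog_arm", "arguments": {
  "commands": [
    [0,0,0,0,0,0,0],
    [0,0,0,0,0,0,0],
    [0,0,0,0,0,0,0],
    [0,0,0,0,0,0,0],
    [0,0,0,0,0,0,0]
  ]
}}

```text
time_s: 15.27
tcp_pos: [677.6, 115.7, 201.9]
ee_rot: [[0.0, -0.212, -0.977], [-0.0, -0.977, 0.212], [-1.0, -0.0, -0.0]]
wrist_force: [0.1, 0.9, 3.6]
finger_gap: 0.147
```

Request:
{"name": "jog_arm", "arguments": {
  "commands": [
    [0,0,0,0,0,0,0],
    [0,0,0,0,0,0,0],
    [0,0,0,0,0,0,0],
    [0,0,0,0,0,0,0],
    [0,0,0,0,0,0,0]
  ]
}}

```text
time_s: 15.68
tcp_pos: [677.6, 115.7, 201.9]
ee_rot: [[0.0, -0.212, -0.977], [0.0, -0.977, 0.212], [-1.0, -0.0, -0.0]]
wrist_force: [-0.1, -0.1, 4.0]
finger_gap: 0.153
```

Request:
{"name": "jog_arm", "arguments": {
  "commands": [
    [0,0,0,0,0,0,0],
    [0,0,0,0,0,0,0],
    [0,0,0,0,0,0,0],
    [0,0,0,0,0,0,0],
    [0,0,0,0,0,0,0]
  ]
}}

```text
time_s: 16.1
tcp_pos: [677.6, 115.6, 201.9]
ee_rot: [[0.0, -0.212, -0.977], [-0.0, -0.977, 0.212], [-1.0, 0.0, -0.0]]
wrist_force: [0.4, -0.1, 3.6]
finger_gap: 0.153
```

Request:
{"name": "jog_arm", "arguments": {
  "commands": [
    [0,0,0,0,0,0,0],
    [0,0,0,0,0,0,0],
    [0,0,0,0,0,0,0],
    [0,0,0,0,0,0,0],
    [0,0,0,0,0,0,0]
  ]
}}

```text
time_s: 16.52
tcp_pos: [677.6, 115.6, 201.9]
ee_rot: [[0.0, -0.212, -0.977], [-0.0, -0.977, 0.212], [-1.0, -0.0, -0.0]]
wrist_force: [0.9, -0.2, 3.6]
finger_gap: 0.15
```

Request:
{"name": "jog_arm", "arguments": {
  "commands": [
    [0,0,0,0,0,0,0],
    [0,0,0,0,0,0,0],
    [0,0,0,0,0,0,0],
    [0,0,0,0,0,0,0],
    [0,0,0,0,0,0,0]
  ]
}}

```text
time_s: 16.93
tcp_pos: [677.6, 115.7, 201.8]
ee_rot: [[0.0, -0.212, -0.977], [-0.0, -0.977, 0.212], [-1.0, 0.0, -0.0]]
wrist_force: [1.0, -0.6, 4.4]
finger_gap: 0.157
```

```bash
python3 - <<'E'
from h import *
import pickle
C=pickle.load(open('c0.pkl','rb'));s=read_state(); print(s['time_s'],s['wrist_force'])
t=read_camera('top'); pickle.dump(t,open('t2.pkl','wb'))
# brightness profile along unit -x axis in the top view, through y offset -30 (side away from arm), z=85
e=np.array([.987,-.157]); n=np.array([.157,.987]); c=np.array([610,127.5])
for off in(-20,-35):
  for nm,im in(('before',C['top']),('now',t)):
    L=[]
    for a in range(-180,-70,4):
      u,v=proj(t,[*(c+a*e+off*n),85]); L.append(im['color'][int(round(v)),int(round(u))].tolist())
    print(off,nm,[(a,max(l),max(l)-min(l)) for a,l in zip(range(-180,-70,4),L)])
E
```

```text
16.9333 [ 1.02765875 -0.57472318  4.37573421]
-20 before [(-180, 154, 63), (-176, 172, 77), (-172, 171, 78), (-168, 180, 81), (-164, 178, 78), (-160, 185, 82), (-156, 189, 80), (-152, 188, 79), (-148, 182, 72), (-144, 166, 64), (-140, 161, 65), (-136, 163, 67), (-132, 160, 61), (-128, 160, 61), (-124, 161, 63), (-120, 172, 67), (-116, 159, 55), (-112, 161, 54), (-108, 174, 68), (-104, 167, 61), (-100, 141, 46), (-96, 189, 5), (-92, 180, 1), (-88, 157, 8), (-84, 156, 7), (-80, 155, 7), (-76, 155, 6), (-72, 154, 6)]
-20 now [(-180, 46, 4), (-176, 127, 56), (-172, 126, 56), (-168, 184, 81), (-164, 225, 95), (-160, 231, 96), (-156, 234, 92), (-152, 241, 17), (-148, 228, 0), (-144, 82, 1), (-140, 87, 6), (-136, 238, 1), (-132, 129, 4), (-128, 213, 4), (-124, 129, 9), (-120, 130, 9), (-116, 177, 12), (-112, 178, 12), (-108, 186, 14), (-104, 192, 13), (-100, 199, 14), (-96, 169, 12), (-92, 160, 9), (-88, 204, 10), (-84, 202, 8), (-80, 201, 9), (-76, 201, 8), (-72, 201, 9)]
-35 before [(-180, 159, 67), (-176, 169, 71), (-172, 180, 76), (-168, 174, 74), (-164, 169, 69), (-160, 166, 67), (-156, 174, 69), (-152, 170, 69), (-148, 172, 69), (-144, 172, 63), (-140, 161, 60), (-136, 161, 64), (-132, 166, 67), (-128, 168, 66), (-124, 158, 55), (-120, 164, 46), (-116, 157, 46), (-112, 154, 42), (-108, 162, 41), (-104, 158, 40), (-100, 153, 39), (-96, 198, 7), (-92, 171, 1), (-88, 157, 7), (-84, 154, 5), (-80, 153, 6), (-76, 152, 6), (-72, 152, 6)]
-35 now [(-180, 206, 85), (-176, 218, 90), (-172, 227, 91), (-168, 223, 91), (-164, 219, 87), (-160, 214, 85), (-156, 223, 86), (-152, 234, 11), (-148, 226, 1), (-144, 82, 1), (-140, 83, 1), (-136, 238, 8), (-132, 131, 4), (-128, 99, 7), (-124, 182, 4), (-120, 131, 4), (-116, 99, 6), (-112, 98, 6), (-108, 133, 6), (-104, 99, 6), (-100, 99, 6), (-96, 182, 4), (-92, 149, 2), (-88, 204, 10), (-84, 200, 7), (-80, 198, 8), (-76, 198, 8), (-72, 197, 7)]
```

The tray front moved from −96 to −151 mm, about 55 mm, so it's fully out. Withdrawing straight up and returning to the rack.

Request:
{"name": "jog_arm", "arguments": {
  "commands": [
    [0,0,0,0.1,0,0,0],
    [0,0,0,0.3,0,0,0],
    [0,0,0,0.6,0,0,0],
    [0,0,0,0.6,0,0,0],
    [0,0,0,0.6,0,0,0]
  ]
}}

```text
time_s: 17.4
tcp_pos: [676.5, 115.7, 267.9]
ee_rot: [[-0.003, -0.213, -0.977], [-0.0, -0.977, 0.213], [-1.0, 0.001, 0.003]]
wrist_force: [-0.0, 0.5, -0.3]
finger_gap: 0.15
```

Request:
{"name": "jog_arm", "arguments": {
  "commands": [
    [0,0,0,0.6,0,0,0],
    [0,0,0,0.5,0,0,0],
    [0,0,0,0.3,0,0,0],
    [0,0,0,0.2,0,0,0],
    [0,0,0,0,0,0,0]
  ]
}}

```text
time_s: 17.82
tcp_pos: [677.5, 115.8, 316.8]
ee_rot: [[0.001, -0.212, -0.977], [0.0, -0.977, 0.212], [-1.0, -0.001, -0.0]]
wrist_force: [0.2, -0.4, -0.9]
finger_gap: 0.15
```

Request:
{"name": "jog_arm", "arguments": {
  "commands": [
    [0,-0.2,0.23,0,0,0,0],
    [0,-0.4,0.47,0,0,0,0],
    [0,-0.61,0.72,0,0,0,0],
    [0,-0.67,0.8,0,0,0,0],
    [0,-0.67,0.8,0,0,0,0]
  ]
}}

```text
time_s: 18.23
tcp_pos: [599.3, 206.9, 314.1]
ee_rot: [[-0.003, -0.213, -0.977], [-0.001, -0.977, 0.213], [-1.0, 0.002, 0.002]]
wrist_force: [-0.1, 1.9, -0.5]
finger_gap: 0.151
```

Request:
{"name": "jog_arm", "arguments": {
  "commands": [
    [0,-0.67,0.8,0,0,0,0],
    [0,-0.61,0.72,0,0,0,0],
    [0,-0.4,0.47,0,0,0,0],
    [0,-0.2,0.223,0,0,0,0],
    [0,0,0,0,0,0,0]
  ]
}}

```text
time_s: 18.65
tcp_pos: [542.9, 274.0, 315.0]
ee_rot: [[-0.001, -0.21, -0.978], [-0.0, -0.978, 0.21], [-1.0, 0.001, 0.001]]
wrist_force: [0.3, 0.2, -1.3]
finger_gap: 0.148
```

Request:
{"name": "jog_arm", "arguments": {
  "commands": [
    [0,0,0,0,0,0,0],
    [0,0,0,0,0,0,0],
    [0,0,0,0,0,0,0],
    [0,0,0,0,0,0,0],
    [0,0,0,0,0,0,0]
  ]
}}

```text
time_s: 19.07
tcp_pos: [545.0, 272.0, 315.6]
ee_rot: [[-0.0, -0.214, -0.977], [-0.0, -0.977, 0.214], [-1.0, 0.0, 0.0]]
wrist_force: [0.1, 0.1, -0.9]
finger_gap: 0.151
```

```bash
python3 - <<'E'
from h import *
import pickle
s4,w4,t4=pickle.load(open('w4.pkl','rb')); s=read_state(); w=read_camera('wrist'); pickle.dump((s,w),open('w7.pkl','wb'))
print(s['tcp_pos'],s4['tcp_pos'],s['wrist_force'])
for n,c in(('w4',w4),('now',w)):
  p=c['color'].astype(int); d=p[...,0]-p[...,2]; print(n)
  for vv in range(180,202): print(vv,d[vv,273:288].tolist(),p[vv,279:282].sum(1).tolist())
  print('cols shoulder',[int(p[v,280].sum()) for v in range(212,232)])
E
```

```text
[545.0456448  272.01339546 315.6324831 ] [544.06004004 272.36283044 315.27635912] [ 0.14821884  0.10295382 -0.88010638]
w4
180 [99, 97, 99, 98, 100, 98, 97, 96, 97, 97, 97, 98, 95, 96, 97] [520, 520, 520]
181 [99, 98, 99, 99, 98, 99, 96, 97, 97, 99, 98, 95, 99, 96, 99] [528, 525, 523]
182 [100, 96, 91, 93, 92, 93, 94, 94, 94, 93, 95, 93, 95, 99, 99] [479, 487, 482]
183 [99, 93, 85, 87, 91, 91, 89, 94, 92, 89, 91, 88, 90, 96, 96] [470, 462, 469]
184 [96, 94, 87, 90, 92, 93, 91, 92, 92, 90, 92, 84, 89, 96, 96] [486, 490, 481]
185 [95, 90, 86, 91, 95, 91, 92, 93, 91, 91, 91, 86, 89, 94, 95] [480, 478, 481]
186 [95, 93, 88, 91, 90, 91, 92, 91, 90, 92, 89, 86, 87, 93, 95] [470, 472, 472]
187 [97, 95, 88, 88, 90, 89, 89, 89, 90, 91, 90, 86, 87, 95, 99] [457, 460, 458]
188 [98, 96, 90, 86, 80, 81, 82, 80, 82, 82, 81, 83, 90, 96, 98] [411, 404, 404]
189 [98, 94, 84, 77, 72, 71, 70, 72, 71, 73, 72, 79, 89, 95, 94] [358, 347, 345]
190 [96, 93, 85, 72, 69, 69, 68, 64, 67, 70, 70, 79, 89, 96, 96] [344, 333, 340]
191 [96, 98, 85, 78, 76, 75, 75, 74, 78, 75, 79, 84, 90, 97, 99] [383, 375, 375]
192
[... 2084 characters left out ...]
76, 81, 90, 96, 98, 95] [462, 465, 480]
195 [94, 95, 93, 63, 36, 34, 32, 30, 31, 35, 46, 81, 92, 96, 97] [419, 408, 404]
196 [94, 95, 89, 54, 17, 10, 10, 8, 8, 9, 23, 71, 90, 91, 93] [374, 387, 368]
197 [95, 95, 88, 51, 17, 10, 8, 9, 5, 7, 16, 70, 90, 94, 92] [379, 385, 377]
198 [96, 96, 89, 46, 19, 7, 8, 9, 9, 7, 17, 67, 94, 94, 95] [370, 386, 377]
199 [95, 97, 92, 62, 31, 11, 7, 7, 9, 13, 40, 77, 93, 96, 94] [376, 370, 380]
200 [95, 94, 94, 84, 44, 13, 9, 7, 6, 13, 69, 92, 96, 99, 98] [376, 378, 377]
201 [98, 96, 96, 92, 48, 12, 5, 7, 8, 15, 63, 93, 98, 96, 95] [378, 394, 379]
cols shoulder [394, 396, 384, 380, 349, 295, 247, 253, 248, 260, 246, 257, 244, 204, 179, 177, 168, 172, 171, 173]
```

The tip pixels are the same as before, so nothing slipped. Lowering into the rack.

Request:
{"name": "jog_arm", "arguments": {
  "commands": [
    [0,0,0,-0.2,0,0,0],
    [0,0,0,-0.4,0,0,0],
    [0,0,0,-0.3,0,0,0],
    [0,0,0,-0.2,0,0,0],
    [0,0,0,-0.1,0,0,0]
  ]
}}

```text
time_s: 19.53
tcp_pos: [544.3, 272.3, 278.4]
ee_rot: [[-0.001, -0.213, -0.977], [-0.001, -0.977, 0.213], [-1.0, 0.001, 0.001]]
wrist_force: [-0.3, -0.3, -0.6]
finger_gap: 0.151
```

Request:
{"name": "jog_arm", "arguments": {
  "commands": [
    [0,0,0,0,0,0,0],
    [0,0,0,0,0,0,0],
    [0,0,0,0,0,0,0],
    [0,0,0,0,0,0,0],
    [0,0,0,0,0,0,0]
  ]
}}

```text
time_s: 19.95
tcp_pos: [544.8, 272.8, 280.4]
ee_rot: [[0.001, -0.212, -0.977], [0.001, -0.977, 0.212], [-1.0, -0.001, -0.001]]
wrist_force: [-0.5, -1.1, -0.1]
finger_gap: 0.15
```

Request:
{"name": "jog_arm", "arguments": {
  "commands": [
    [0,0,0,-0.04,0,0,0],
    [0,0,0,-0.04,0,0,0],
    [0,0,0,-0.04,0,0,0],
    [0,0,0,-0.04,0,0,0],
    [0,0,0,-0.04,0,0,0]
  ]
}}

```text
time_s: 20.37
tcp_pos: [544.6, 272.6, 273.7]
ee_rot: [[-0.0, -0.212, -0.977], [-0.0, -0.977, 0.212], [-1.0, 0.0, 0.0]]
wrist_force: [0.1, 0.5, 0.4]
finger_gap: 0.157
```

Request:
{"name": "jog_arm", "arguments": {
  "commands": [
    [0,0,0,-0.04,0,0,0],
    [0,0,0,-0.04,0,0,0],
    [0,0,0,-0.04,0,0,0],
    [0,0,0,-0.04,0,0,0],
    [0,0,0,-0.04,0,0,0]
  ]
}}

```text
time_s: 20.78
tcp_pos: [544.6, 272.6, 267.7]
ee_rot: [[-0.0, -0.212, -0.977], [-0.0, -0.977, 0.212], [-1.0, 0.0, 0.0]]
wrist_force: [0.3, 0.5, -0.3]
finger_gap: 0.159
```

Request:
{"name": "jog_arm", "arguments": {
  "commands": [
    [0,0,0,-0.06,0,0,0],
    [0,0,0,-0.08,0,0,0],
    [0,0,0,-0.1,0,0,0],
    [0,0,0,-0.1,0,0,0],
    [0,0,0,-0.1,0,0,0]
  ]
}}

```text
time_s: 21.2
tcp_pos: [544.6, 272.6, 254.3]
ee_rot: [[-0.0, -0.212, -0.977], [-0.0, -0.977, 0.212], [-1.0, 0.0, 0.0]]
wrist_force: [-0.4, -0.2, -0.4]
finger_gap: 0.152
```

Request:
{"name": "jog_arm", "arguments": {
  "commands": [
    [0,0,0,-0.2,0,0,0],
    [0,0,0,-0.35,0,0,0],
    [0,0,0,-0.4,0,0,0],
    [0,0,0,-0.4,0,0,0],
    [0,0,0,-0.3,0,0,0]
  ]
}}

```text
time_s: 21.62
tcp_pos: [544.1, 272.3, 203.2]
ee_rot: [[-0.001, -0.213, -0.977], [-0.001, -0.977, 0.213], [-1.0, 0.001, 0.001]]
wrist_force: [-0.1, -0.1, -1.5]
finger_gap: 0.15
```

Request:
{"name": "jog_arm", "arguments": {
  "commands": [
    [0,0,0,-0.3,0,0,0],
    [0,0,0,-0.25,0,0,0],
    [0,0,0,-0.2,0,0,0],
    [0,0,0,-0.05,0,0,0],
    [0,0,0,0,0,0,0]
  ]
}}

```text
time_s: 22.03
tcp_pos: [544.6, 272.6, 180.7]
ee_rot: [[-0.0, -0.212, -0.977], [-0.001, -0.977, 0.212], [-1.0, 0.001, 0.0]]
wrist_force: [0.1, 0.4, -2.0]
finger_gap: 0.151
```

Request:
{"name": "jog_arm", "arguments": {
  "commands": [
    [0,0,0,0,0,0,0],
    [0,0,0,0,0,0,0],
    [0,0,0,-0.04,0,0,0],
    [0,0,0,-0.04,0,0,0],
    [0,0,0,-0.04,0,0,0]
  ]
}}

```text
time_s: 22.45
tcp_pos: [544.7, 272.7, 177.7]
ee_rot: [[0.0, -0.212, -0.977], [0.0, -0.977, 0.212], [-1.0, -0.0, -0.0]]
wrist_force: [-0.4, 0.1, -0.4]
finger_gap: 0.156
```

Request:
{"name": "jog_arm", "arguments": {
  "commands": [
    [0,0,0,-0.04,0,0,0],
    [0,0,0,-0.04,0,0,0],
    [0,0,0,-0.04,0,0,0],
    [0,0,0,-0.04,0,0,0],
    [0,0,0,-0.03,0,0,0]
  ]
}}

```text
time_s: 22.87
tcp_pos: [544.6, 272.7, 171.7]
ee_rot: [[-0.0, -0.212, -0.977], [-0.0, -0.977, 0.212], [-1.0, 0.0, 0.0]]
wrist_force: [0.5, 1.1, -0.2]
finger_gap: 0.154
```

Request:
{"name": "jog_arm", "arguments": {
  "commands": [
    [0,0,0,-0.02,0,0,0],
    [0,0,0,-0.02,0,0,0],
    [0,0,0,0,0,0,0]
  ]
}}

```text
time_s: 23.12
tcp_pos: [544.6, 272.6, 170.5]
ee_rot: [[-0.0, -0.212, -0.977], [-0.0, -0.977, 0.212], [-1.0, 0.0, 0.0]]
wrist_force: [-0.9, 0.2, -0.8]
finger_gap: 0.152
```

Request:
{"name": "jog_arm", "arguments": {
  "commands": [
    [0,0,0,-0.01,0,0,0],
    [0.3,0,0,0,0,0,0],
    [0.6,0,0,0,0,0,0],
    [1,0,0,0,0,0,0],
    [1,0,0,0,0,0,0]
  ]
}}

```text
time_s: 23.53
tcp_pos: [544.7, 272.7, 170.5]
ee_rot: [[0.0, -0.212, -0.977], [0.0, -0.977, 0.212], [-1.0, -0.0, -0.0]]
wrist_force: [-0.8, 0.2, -0.8]
finger_gap: 0.392
```

Request:
{"name": "jog_arm", "arguments": {
  "commands": [
    [1,0,0,0,0,0,0],
    [1,0,0,0,0,0,0],
    [1,0,0,0,0,0,0],
    [1,0,0,0,0,0,0],
    [1,0,0,0,0,0,0]
  ]
}}

```text
time_s: 23.95
tcp_pos: [544.6, 272.6, 170.3]
ee_rot: [[-0.0, -0.212, -0.977], [-0.0, -0.977, 0.212], [-1.0, 0.0, 0.0]]
wrist_force: [1.0, 0.1, -0.4]
finger_gap: 0.771
```

Request:
{"name": "jog_arm", "arguments": {
  "commands": [
    [1,0,0,0,0,0,0],
    [1,0,0,0,0,0,0],
    [1,0,0,0.2,0,0,0],
    [1,0,0,0.5,0,0,0],
    [1,0,0,0.8,0,0,0]
  ]
}}

```text
time_s: 24.37
tcp_pos: [543.6, 271.9, 214.0]
ee_rot: [[-0.003, -0.213, -0.977], [-0.003, -0.977, 0.213], [-1.0, 0.003, 0.003]]
wrist_force: [0.1, 0.6, 0.1]
finger_gap: 0.996
```

Request:
{"name": "jog_arm", "arguments": {
  "commands": [
    [1,0,0,0.8,0,0,0],
    [1,0,0,0.7,0,0,0],
    [1,0,0,0.5,0,0,0],
    [1,0,0,0.2,0,0,0],
    [1,0,0,0,0,0,0]
  ]
}}

```text
time_s: 24.78
tcp_pos: [545.2, 273.0, 283.3]
ee_rot: [[0.002, -0.212, -0.977], [0.002, -0.977, 0.212], [-1.0, -0.003, -0.002]]
wrist_force: [-0.4, 0.4, -0.5]
finger_gap: 0.998
```

Request:
{"name": "jog_arm", "arguments": {
  "commands": [
    [1,0,0,0,0,0,0],
    [1,0,0,0,0,0,0],
    [1,0,0,0,0,0,0],
    [1,0,0,0,0,0,0],
    [1,0,0,0,0,0,0]
  ]
}}

```text
time_s: 25.2
tcp_pos: [544.5, 272.5, 280.6]
ee_rot: [[-0.001, -0.212, -0.977], [-0.001, -0.977, 0.212], [-1.0, 0.001, 0.001]]
wrist_force: [0.3, -0.4, -0.0]
finger_gap: 1.002
```

```bash
python3 - <<'E'
from h import *
import pickle
C=pickle.load(open('c0.pkl','rb')); s2,w2=pickle.load(open('w2.pkl','rb')); s=read_state(); w=read_camera('wrist'); sd=read_camera('side'); t=read_camera('top')
print(s['time_s'],s['tcp_pos'],s2['tcp_pos'],s['wrist_force'])
def handle(im,r):
    p=im[r[1]:r[3],r[0]:r[2]].astype(int); m=(p[...,0]-p[...,2]>15)&(p[...,0]<115); m=m.astype(np.uint8)
    n,l,st,c=cv2.connectedComponentsWithStats(m); k=1+np.argmax(st[1:,4]); return st[k]+np.array([r[0],r[1],0,0,0]),c[k]+r[:2]
print('side before',handle(C['side']['color'],(205,155,232,225)),'now',handle(sd['color'],(205,155,232,225)))
# axis slope of handle in side view
for nm,im in(('before',C['side']['color']),('now',sd['color'])):
    print(nm,[ (v,np.round(np.mean(np.nonzero((lambda q:(q[:,0]-q[:,2]>15)&(q[:,0]<115))(im[v,205:232].astype(int)))[0])+205,1)) for v in (170,180,190,200,208)])
def red(im,lo=110):
    p=im.astype(int); m=((p[...,0]>lo)&(p[...,1]<70)&(p[...,2]<70)); return m
for nm,c in(('before',C['side']),('now',sd)):
    m=red(c['color'])[215:260,260:300]; ys,xs=np.nonzero(m); print('vial',nm,xs.mean()+260,ys.mean()+215,len(xs))
# weight & table: patch difference in side view by template match
g=lambda im:cv2.cvtColor(im,cv2.COLOR_RGB2GRAY)
for nm,(x0,y0,x1,y1) in {'weight':(276,246,302,282),'rack':(192,202,248,292),'handle':(208,158,228,222)}.items():
    r=cv2.matchTemplate(g(sd['color'])[y0-6:y1+6,x0-6:x1+6],g(C['side']['color'])[y0:y1,x0:x1],cv2.TM_CCOEFF_NORMED); _,v,_,l=cv2.minMaxLoc(r); print(nm,round(v,3),np.array(l)-6)
for nm,(x0,y0,x1,y1) in {'tin':(308,140,344,174),'unitedge':(300,170,352,200),'weight':(318,212,340,232)}.items():
    r=cv2.matchTemplate(g(t['color'])[y0-6:y1+6,x0-6:x1+6],g(C['top']['color'])[y0:y1,x0:x1],cv2.TM_CCOEFF_NORMED); _,v,_,l=cv2.minMaxLoc(r); print('top',nm,round(v,3),np.array(l)-6)
r=cv2.matchTemplate(g(w['color'])[165:245,230:330],g(w2['color'])[175:235,245:315],cv2.TM_CCOEFF_NORMED);_,v,_,l=cv2.minMaxLoc(r); print('wrist handle/rack',v,np.array(l)-[15,10])
E
```

```text
25.2 [544.46673185 272.5367051  280.58813714] [544.78625695 273.17454063 264.27273106] [ 0.25798052 -0.36813549 -0.01058619]
side before (array([210, 161,  20,  57, 547]), array([217.08592322, 189.57586837])) now (array([205, 162,  27,  63, 788]), array([218.03172589, 197.97715736]))
before [(170, np.float64(215.5)), (180, np.float64(216.0)), (190, np.float64(216.5)), (200, np.float64(217.5)), (208, np.float64(218.0))]
now [(170, np.float64(215.5)), (180, np.float64(216.5)), (190, np.float64(217.5)), (200, np.float64(218.0)), (208, np.float64(218.0))]
vial before 276.15625 227.875 64
vial now nan nan 0
weight 0.994 [0 0]
rack 0.403 [0 0]
handle 0.853 [1 4]
top tin 0.999 [0 0]
top unitedge 1.0 [0 0]
top weight 0.999 [0 0]
wrist handle/rack 0.9550596475601196 [-1 -3]<stdin>:15: RuntimeWarning: Mean of empty slice.
  ret = ret.dtype.type(ret / rcount)
```

```bash
python3 - <<'E'
from h import *
import pickle
C=pickle.load(open('c0.pkl','rb')); s2,w2=pickle.load(open('w2.pkl','rb')); s=read_state(); w=read_camera('wrist'); sd=read_camera('side'); t=read_camera('top')
def red(im,b):
    p=im[b[1]:b[3],b[0]:b[2]].astype(int); m=(p[...,0]>2.5*p[...,1])&(p[...,0]>50); ys,xs=np.nonzero(m); return (xs.mean()+b[0],ys.mean()+b[1],len(xs)) if len(xs) else None
print('vial side',red(C['side']['color'],(262,218,292,245)),red(sd['color'],(262,218,292,245)))
for n,S,W in(('w2',s2,w2),('now',s,w)):
    r=red(W['color'],(150,150,240,250)); print('vial wrist',n,r, r and wonz(W,S,r[0],r[1],70))
for im in (C['side'],sd):
    p=im['color'].astype(int); print([p[v,216].tolist() for v in range(156,168)], [p[v,218].tolist() for v in range(208,222,2)])
e=np.array([.987,-.157]); n=np.array([.157,.987]); c=np.array([610,127.5])
for off in(-20,0,20):
  L=[]
  for a in range(-160,-80,4):
    u,v=proj(t,[*(c+a*e+off*n),85]); q=t['color'][int(round(v)),int(round(u))].astype(int); L.append((a,int(q.max()),int(q.max()-q.min())))
  print('tray',off,L)
E
```

```text
vial side (np.float64(276.19354838709677), np.float64(230.75806451612902), 124) (np.float64(276.198347107438), np.float64(230.97520661157026), 121)
vial wrist w2 (np.float64(196.46571428571428), np.float64(212.1342857142857), 350) [642.30155948 281.57343734  70.        ]
vial wrist now (np.float64(200.01176470588234), np.float64(207.8941176470588), 340) [641.97771128 280.50742318  70.        ]
[[31, 30, 39], [21, 25, 33], [22, 29, 39], [18, 25, 34], [25, 31, 40], [67, 54, 44], [104, 77, 55], [115, 84, 60], [112, 84, 59], [108, 78, 56], [106, 77, 55], [90, 67, 49]] [[71, 53, 39], [73, 53, 41], [73, 55, 40], [72, 55, 39], [90, 75, 55], [154, 123, 90], [161, 126, 94]]
[[20, 26, 36], [27, 30, 40], [18, 17, 31], [22, 29, 40], [15, 27, 35], [40, 33, 33], [60, 46, 35], [71, 55, 42], [77, 56, 40], [81, 61, 41], [79, 57, 41], [80, 55, 43]] [[76, 56, 41], [74, 57, 40], [78, 58, 43], [76, 58, 43], [94, 77, 54], [85, 70, 51], [87, 70, 53]]
tray -20 [(-160, 203, 89), (-156, 208, 88), (-152, 218, 24), (-148, 200, 1), (-144, 67, 0), (-140, 72, 5), (-136, 214, 1), (-132, 110, 4), (-128, 180, 3), (-124, 108, 7), (-120, 109, 7), (-116, 149, 9), (-112, 151, 10), (-108, 157, 11), (-104, 163, 12), (-100, 169, 12), (-96, 143, 10), (-92, 136, 8), (-88, 173, 9), (-84, 171, 8)]
tray 0 [(-160, 185, 73), (-156, 190, 80), (-152, 191, 43), (-148, 232, 1), (-144, 68, 1), (-140, 68, 0), (-136, 191, 4), (-132, 90, 5), (-128, 187, 6), (-124, 89, 5), (-120, 124, 8), (-116, 157, 11), (-112, 213, 5), (-108, 242, 2), (-104, 241, 1), (-100, 215, 2), (-96, 167, 11), (-92, 151, 1), (-88, 173, 7), (-84, 173, 7)]
tray 20 [(-160, 221, 107), (-156, 215, 104), (-152, 213, 24), (-148, 208, 1), (-144, 68, 1), (-140, 73, 6), (-136, 214, 1), (-132, 110, 4), (-128, 149, 9), (-124, 242, 2), (-120, 242, 2), (-116, 241, 1), (-112, 241, 1), (-108, 241, 1), (-104, 242, 2), (-100, 242, 2), (-96, 241, 1), (-92, 237, 1), (-88, 173, 6), (-84, 175, 9)]
```

Handle top and shoulder are at the same rows as at the start, the vial, weight and tin are unmoved, and the tray is out. Handing in.

```bash
python3 -c "
from station import *
print(finish_job())"
```

```text
the job is handed in; nothing more can be done
None
```

The job is done and handed in at about 25 s. The middle-sized screwdriver pressed the catch, the tray slid fully out, and the screwdriver is back in its rack.

- **Pressing the catch:** the blade went straight down through the brass-ringed hole. Readings of the upward force on the tool peaked at 5.5 N, well under the 18 N limit. I pushed roughly 9 mm, short of the 12 mm stop, and held it down for about 3 s.
- **Tray:** its front moved about 55 mm in the top view and was still out at the last check.
- **Screwdriver:** the handle's top and shoulder sit at the same rows in the side view as at the start, within a pixel, with nearly the same slope. The gripper is open and about 110 mm above where it released.
- **Weight, vial and tin:** weight and tin match their first pictures with no shift; the vial is within 0.3 px in the side view.

Three checks disagreed at first:
- **Rack and handle picture match:** in the side view these scored low (0.40 and 0.85, with the handle shifted by (1, 4) px). I put that down to the arm's shadow and relied on the direct edge rows instead.
- **Vial:** my first test found nothing until I relaxed the colour threshold.
- **Cameras:** the wrist and top views differed by about 2 mm, so I aligned blade and hole in the wrist view alone.

I had used all 12 pictures by the time the tray started moving, so the final checks were numbers only.

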